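# Tighten a laptop clamp nut with an adjustable wrench

## Robot

A 6-joint arm with a two-finger parallel gripper is mounted at the origin on the work surface. World frame = base frame: x ahead of the robot, y to its left, z up, the work surface at z = 0. Lengths are in m, angles in rad, forces in N, time in s.
With the tool pointing down it reaches from about 0.375 to 0.975 m from the base axis. Payload 3.8 kg.
Tool frame: the origin (TCP) lies midway between the tips of the shut fingers; the grasp point (between the pads) lies 19 mm behind it; z points along the fingers, y is the direction in which the jaws open and shut (so a half turn about z gives the same grasp; the last joint's range is limited). The gripper opens to 88 mm and grips with 3 to 60 N. Pads are 18 mm wide; open, the fingers measure 123 mm over their backs; the gripper's body (75 mm by 187 mm) begins 45 mm behind the grasp point.
Start: joints at [-1.22, 0.264, 1.604, -0, 1.274, -0.037], TCP at [0.255, -0.625, 0.239] pointing down, gripper open.
Joint ranges: [-2.63, 2.63], [-0.94, 2.18], [0.31, 2.57], [-1.31, 4.45], [0, 2.66], [-2.55, 2.55]. Speed limits (rad/s): [2.57, 2.57, 3.14, 3.14, 3.14, 3.14].

## Interface

Orientations are given as a rotation vector (axis times angle).
In Python, from cell import get_obs, grab_frame, camera_info, hand_in gives the robot as it stands. The module is installed in compiled form; this text tells all that it offers.
- The arm moves only by the shell command python3 -m pendant 'ROWS' [FORCE]. ROWS is JSON, a list of rows, each an object with "dr": the turn, a rotation vector about the tool's x, y, z in rad, a list of three; "translation": the shift along the tool's x, y, z in m, a list of three; "jaw": the finger opening in m, from 0 to 0.0881. In form: [{"dr": [wx, wy, wz], "translation": [x, y, z], "jaw": jaw}, ...]. A call has 1 to 10 rows; each row is the pose to reach, as a shift and turn from the pose commanded when the call began, along the tool's axes at that moment; what a row does not reach only later rows make up. A row lasts 1/10 s, in which the tool goes at most 50 mm and 8.59 degrees, less where a joint would pass 70% of its speed; a pose out of reach is approached as far as the arm can. A call with a gripper value outside its range is refused whole. The fingers move at their own pace and stop on an object; FORCE is the grip in N (left out, the last holds). Time passes only in rows, so rows that repeat a pose let the fingers close. It gives the time, the measured TCP pose, the force and the opening at its end, in the units of the state.
- get_obs(): the state, without advancing time (a new reading comes with each control period).
- grab_frame(name): name is "scene" or "top" or "wrist"; returns the picture (384x512x3 uint8, red, green, blue); there is no depth.
- camera_info(name): a dict with "K" (3x3 intrinsics, pixels), "distortion" ([k1, k2, p1, p2, k3] as OpenCV has them; the pictures are not rectified), "position" and "orientation" of the camera in the world. Camera axes: x right, y down, z forward; pixel columns grow to the right and rows downward; lengths in m; the calibration is good to about 2 mm. A picture is of the moment at which its call begins: read the wrist's pose just before it. camera_info takes no time and is no camera call; for the wrist camera it gives the pose at the moment of the call.
- hand_in(): hands the job in, once; it reports no verdict.
The state is a dict: "time": time; "q": joint angles; "dq": joint speeds; "joint_torque": joint torques, N m; "tool_pos": TCP position; "orientation": TCP orientation; "contact_force": force on the tool from outside, world axes, zero at the start; "torque": the same for the moment, N m; "grip_width": opening from 0.0 (shut) to 1.0 (fully open).
Only numpy, scipy, OpenCV 4.12 (cv2) and the standard library are available. Lean on these libraries where they do the work, as an engineer would, in place of code of your own. Each camera call takes 0.05 s, during which the arm holds its last target. There are 200 camera calls.

## Task

First put all the broken casing scraps that lie on the service board into the blue bin. Then set the adjustable wrench flat over the brass clamp nut, roll its worm until the jaw is snug on the nut, turn the nut clockwise to its stop, and finally take the wrench off and lay it back flat on the red mat. Do not disturb the spray can, the jar or the tape roll.

Things in the scene. Friction and masses are not known exactly. Their poses are not given: they have to be found in the camera images.
- board: Aluminium service board fixed on the bench, 8 mm thick. Origin on its underside right below the nut; x points to a black laptop clamped at its far end (top 26 mm over the bench, begins 95 mm from the nut; its strap hook begins 88 mm from the nut, top 33 mm). The board reaches 160 mm to -x, 200 mm to -y, 160 mm to +y of the nut.
- nut_center (a point): Centre of the brass hexagon nut, half-way up (19 mm over the bench). 36 mm across flats, 41.6 mm across corners, 22 mm high, standing on the board's top; a stud end (drawn only) shows 5 mm above it. Axes turn with the nut: one pair of flats faces its +-y, so is parallel to its x; others every 60 degrees; z up.
- nut (a joint): Nut angle, rad: grows clockwise seen from above (tightening); starts at 0.15 to 0.45; 1.0 is its hard stop (tight). Turns stiffly (0.2 N m), stays where left. At the stop a gripping wrench can have its handle pointing from the nut at -115 degrees in the board's frame (that is, along nut x); at angle q that handle points at -115 degrees + (1.0 - q) rad.
- wrench_jaws (a point): On the adjustable wrench: where the nut's centre sits when gripped, 9 mm above the surface the wrench lies on (head 18 mm thick). x runs from handle to head and out of the open jaws, z up. Jaws reach from x = -26 (throat wall) to about +24 mm. Fixed jaw face at y = -18 mm; moving jaw face at y = +30 mm when open, less when closed. Head 90 mm wide.
- wrench_mid (a point): Middle of the steel wrench's length (300 mm, 0.48 kg), on the handle 125 mm to -x of wrench_jaws, same axes, 9 mm above the surface it lies on. The handle is a bar along x, from 150 mm to -x to 50 mm to +x of here, 26 mm wide (y), 2 to 17 mm above the surface. The balance point is about 40 mm to +x of here.
- worm_top (a point): Top of the wrench's brass worm (22 mm across, 22 mm long, axis along wrench y), 23 mm above the surface it lies on, 5 mm proud of the head; 52 mm to -x and 2 mm to +y of wrench_jaws. A fingertip pressed on it (5 to 8 N) and drawn toward the jaws (+x) rolls it and closes the jaw about 2.5 mm per 18 mm of draw; toward the handle opens. It needs some 2 to 3 N of draw.
- jaw (a joint): Closing travel of the wrench's moving jaw, m: 0 fully open (jaws 48 mm apart, as at the start), 0.012 closes on the 36 mm nut, 0.015 its stop. Driven by the worm only (1.5 mm per radian); stays where left. While closing on the nut the loose wrench slides a little and may sit some 6 degrees askew until its handle is swung square to the flats.
- mat: Dark red tool mat fixed on the bench, 360 (x) x 180 (y) mm, 4 mm thick; the wrench lies on it at the start. Origin at the centre of its underside.
- bin: Blue open scrap bin fixed on the bench, outside 170 (x) x 230 (y) x 60 (z) mm, walls and floor about 4 mm. Origin at the centre of its underside.
- scrap0_center (a point): Centre of a grey broken casing scrap, half-way up: a stepped rigid chunk 64 (x) x 30 (y) x 24 (z) mm, 40 g, lying on the board with its centre 12 mm over the board's top; its upper half is shorter (46 mm along x, centred at x = -6 mm). Grasp it across its 30 mm width. May be absent.
- scrap1_center (a point): Centre of a white broken casing scrap, half-way up: a stepped rigid chunk 64 (x) x 30 (y) x 24 (z) mm, 40 g, lying on the board with its centre 12 mm over the board's top; its upper half is shorter (42 mm along x, centred at x = -4 mm). Grasp it across its 30 mm width. May be absent.
- scrap2_center (a point): Centre of a orange broken casing scrap, half-way up: a stepped rigid chunk 64 (x) x 30 (y) x 24 (z) mm, 40 g, lying on the board with its centre 12 mm over the board's top; its upper half is shorter (38 mm along x, centred at x = -2 mm). Grasp it across its 30 mm width. May be absent.
- scrap3_center (a point): Centre of a yellow broken casing scrap, half-way up: a stepped rigid chunk 64 (x) x 30 (y) x 24 (z) mm, 40 g, lying on the board with its centre 12 mm over the board's top; its upper half is shorter (34 mm along x, centred at x = 0 mm). Grasp it across its 30 mm width. May be absent.
- scrap4_center (a point): Centre of a brown cork-coloured broken casing scrap, half-way up: a stepped rigid chunk 64 (x) x 30 (y) x 24 (z) mm, 40 g, lying on the board with its centre 12 mm over the board's top; its upper half is shorter (30 mm along x, centred at x = 2 mm). Grasp it across its 30 mm width. May be absent.
- spray_can: Bystander: blue and red spray can, 56 mm across, 170 mm tall, standing; origin at its base. Leave it alone.
- paste_jar: Bystander: small jar, 40 mm across, 45 mm tall; origin at its base. Leave it alone.
- tape_roll: Bystander: yellow tape roll lying flat, 70 mm across, 22 mm high; origin at its base. Leave it alone.
There are look-alikes about, which are no part of the job. Of the things that look like the part that bears scrap4_center, the middle-sized one is meant.

How it is judged:
By the outcome, as a careful person would: the job done as asked, in the order asked, and still so for the second after the job is handed in, with the robot touching nothing.
Of scrap0, scrap1, scrap2, scrap3, scrap4 only 2 to 4 are there at a start; the rules pass over those that are not, and their reading is None.
At some moment in a run one of scrap0, scrap1, scrap2, scrap3, scrap4 may be knocked a few centimetres aside while the robot is not near it.
Once in a run the grip may slacken for a moment while it holds something.
It also fails if it takes over 210 s, if anything falls off the work surface, if the arm or the gripper's body presses on something with over 40 N, if the wrist force passes 120 N, or if a joint passes its speed limit or range.

## Working session

There is one attempt and no reset: what is moved stays moved. The work goes in short steps, Python scripts to look and compute and a shell command to move; the robot and the scene stay as the last step left them, time stands still between calls to the robot, and variables do not carry over. Pictures are saved under pics/ and viewed, about 12 in all and at most 16, crops included, and the job is handed in when it is done.

```bash
mkdir -p pics
cat > h.py <<'E'
import numpy as np, cv2
from scipy.spatial.transform import Rotation as R
from cell import get_obs, grab_frame, camera_info
def shot(name,fn):
    ci=camera_info(name); im=grab_frame(name)
    cv2.imwrite('pics/'+fn+'.png',im[:,:,::-1]); np.save('pics/'+fn+'.npy',np.array([ci],dtype=object),allow_pickle=True)
    return im,ci
def cam(fn): return np.load('pics/'+fn+'.npy',allow_pickle=True)[0]
def Rm(o):
    o=np.array(o,float); return R.from_rotvec(o).as_matrix() if o.size==3 else (o if o.shape==(3,3) else R.from_quat(o).as_matrix())
def p2w(ci,uv,z):
    n=cv2.undistortPoints(np.array(uv,float).reshape(-1,1,2),np.array(ci['K']),np.array(ci['distortion'])).reshape(-1,2)
    d=np.c_[n,np.ones(len(n))]@Rm(ci['orientation']).T; c=np.array(ci['position'])
    return c+d*((z-c[2])/d[:,2])[:,None]
def w2p(ci,P):
    M=Rm(ci['orientation']).T
    return cv2.projectPoints(np.array(P,float).reshape(-1,1,3),cv2.Rodrigues(M)[0],-M@np.array(ci['position']),np.array(ci['K']),np.array(ci['distortion']))[0].reshape(-1,2)
def tool():
    o=get_obs(); return np.array(o['tool_pos']),Rm(o['orientation']),o
def to(x,y,z,yaw=None):
    """shift in tool axes to reach world x,y,z, and dr so tool y axis has world angle yaw (deg), tool down"""
    p,M,o=tool(); t=M.T@(np.array([x,y,z])-p)
    out=[t.round(4).tolist()]
    if yaw is not None:
        best=None
        for k in (0,180):
            a=np.radians(yaw+k); yy=np.array([np.cos(a),np.sin(a),0]); zz=np.array([0,0,-1.]); T=np.c_[np.cross(yy,zz),yy,zz]
            rv=R.from_matrix(M.T@T).as_rotvec()
            out.append((rv.round(4).tolist(),'q6 %.2f'%(o['q'][5]+rv[2])))
    print('shift',out, 'q6',round(o['q'][5],2),'yaw',np.degrees(np.arctan2(M[1,1],M[0,1])).round(1),'p',p.round(4),'t',o['time'])
E
python3 - <<'E'
from h import *
for n in('scene','top','wrist'):
    im,ci=shot(n,n+'0'); print(n,ci)
print(get_obs())
E
```

```text
scene {'K': array([[384.94717239,   0.        , 257.34691091],
       [  0.        , 384.94717239, 197.14256061],
       [  0.        ,   0.        ,   1.        ]]), 'distortion': array([-0.0456458,  0.       ,  0.       ,  0.       ,  0.       ]), 'position': array([1.03112314, 0.62763519, 0.6690882 ]), 'orientation': array([-0.87147635, -2.46807344,  1.15331985])}
top {'K': array([[417.95681268,   0.        , 255.55156125],
       [  0.        , 417.95681268, 189.06869318],
       [  0.        ,   0.        ,   1.        ]]), 'distortion': array([-0.02411036,  0.        ,  0.        ,  0.        ,  0.        ]), 'position': array([0.37890406, 0.01740355, 1.12513318]), 'orientation': array([-2.09745113,  2.14744657, -0.1836986 ])}
wrist {'K': array([[280.57413914,   0.        , 256.96205552],
       [  0.        , 280.57413914, 190.02908073],
       [  0.        ,   0.        ,   1.        ]]), 'distortion': array([0.01872069, 0.        , 0.        , 0.        , 0.        ]), 'position': array([ 0.32011639, -0.59770432,  0.38474184]), 'orientation': array([ 2.40998436, -1.62086001, -0.22824172])}
{'time': 0.15, 'q': array([-1.21986350e+00,  2.64580389e-01,  1.60505118e+00,  5.40790808e-06,
        1.27368860e+00, -3.69516173e-02]), 'dq': array([-0.00243682, -0.0020095 , -0.0052991 ,  0.00030289,  0.00082145,
       -0.00082327]), 'joint_torque': array([ 2.77416466e-04, -5.02844882e+01, -3.57469547e+01,  7.30009004e-02,
        2.49852170e-02, -1.05901383e-04]), 'tool_pos': array([ 0.25508639, -0.62435723,  0.23767874]), 'orientation': array([-3.08101971e+00, -6.05143596e-01,  4.16012794e-04]), 'contact_force': array([0.2897543 , 0.37066957, 0.589812  ]), 'torque': array([-0.02872854, -0.01735641,  0.00037925]), 'grip_width': 1.0035499555532754}
```

```bash
python3 -c "
import cv2
a=cv2.imread('pics/top0.png'); cv2.imwrite('pics/topb.png',cv2.resize(a,(800,600),interpolation=cv2.INTER_CUBIC))"
```

```text
(no output)
```

View pics/topb.png

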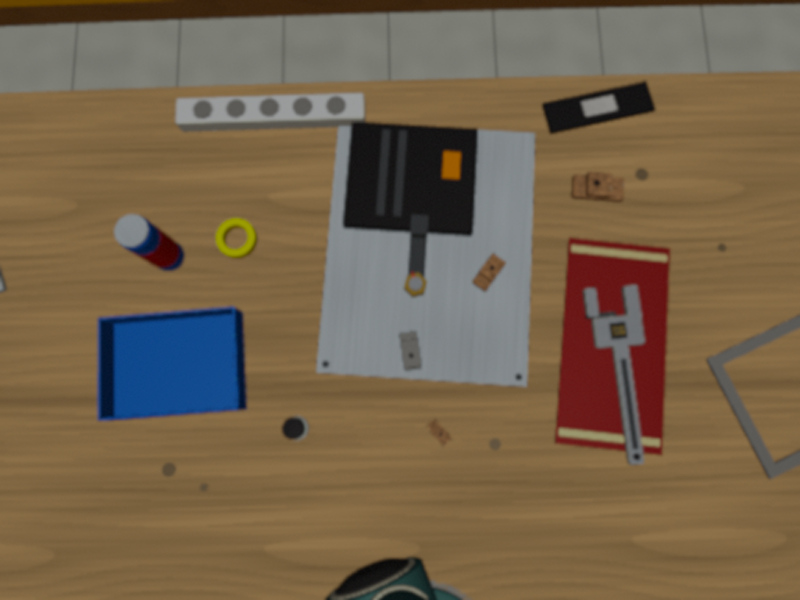

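View pics/scene0.png

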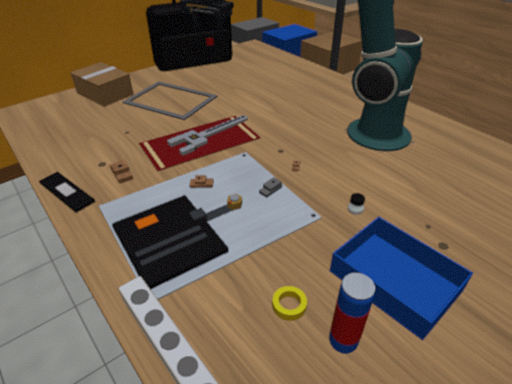

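Two images show it: cork-like pieces at top (zoomed) pixel (598,187) big on the bench, (489,271) middle on the board, and (439,432) small on the bench. I choose the one on the board. The grey scrap is at (410,350), the nut at (415,284), and the wrench lies on the mat with its head away from the robot.

Run:
```python
from h import *
ims=[cv2.imread('pics/top0.png')]
for i in range(5):
    ims.append(grab_frame('top')[:,:,::-1])
a=np.mean(ims,0).astype(np.uint8); cv2.imwrite('pics/top0m.png',a)
c1=a[135:245,200:345]; c2=a[150:300,345:445]
c=np.zeros((600,800,3),np.uint8)
c1=cv2.resize(c1,(450,341),interpolation=cv2.INTER_CUBIC); c2=cv2.resize(c2,(340,510),interpolation=cv2.INTER_CUBIC)
c[:341,:450]=c1; c[:510,455:795]=c2; cv2.imwrite('pics/c1.png',c)
ci=cam('top0')
S=384/600*1.0
f=lambda u,v:(u*.64,v*.64)
for n,z,u,v in [('nut',.03,415,284),('grey',.032,410,350),('cork',.032,489,271),('corkbig',.02,598,187),('binTL',.06,98,318),('binTR',.06,240,309),('binBR',.06,245,408),('binBL',.06,99,419),('worm',.027,619,330),('hend',.02,636,456),('bd',.008,527,386),('bd',.008,317,372),('bd',.008,535,132),('can',.17,131,230),('tape',.02,235,238),('jar',.045,294,428),('mat',.004,569,239),('mat',.004,670,248),('mat',.004,661,453),('mat',.004,555,443)]:
    print(n,p2w(ci,f(u,v),z)[0].round(3))
```

```text
nut [ 0.599 -0.003  0.03 ]
grey [0.486 0.009 0.032]
cork [ 0.618 -0.13   0.032]
corkbig [ 0.768 -0.332  0.02 ]
binTL [0.548 0.527 0.06 ]
binTR [0.558 0.289 0.06 ]
binBR [0.396 0.278 0.06 ]
binBL [0.383 0.515 0.06 ]
worm [ 0.512 -0.346  0.027]
hend [ 0.303 -0.359  0.02 ]
bd [ 0.422 -0.188  0.008]
bd [0.454 0.168 0.008]
bd [ 0.88  -0.229  0.008]
can [0.666 0.431 0.17 ]
tape [0.691 0.311 0.02 ]
jar [0.362 0.201 0.045]
mat [ 0.679 -0.278  0.004]
mat [ 0.658 -0.456  0.004]
mat [ 0.306 -0.407  0.004]
mat [ 0.327 -0.23   0.004]
```

View pics/c1.png

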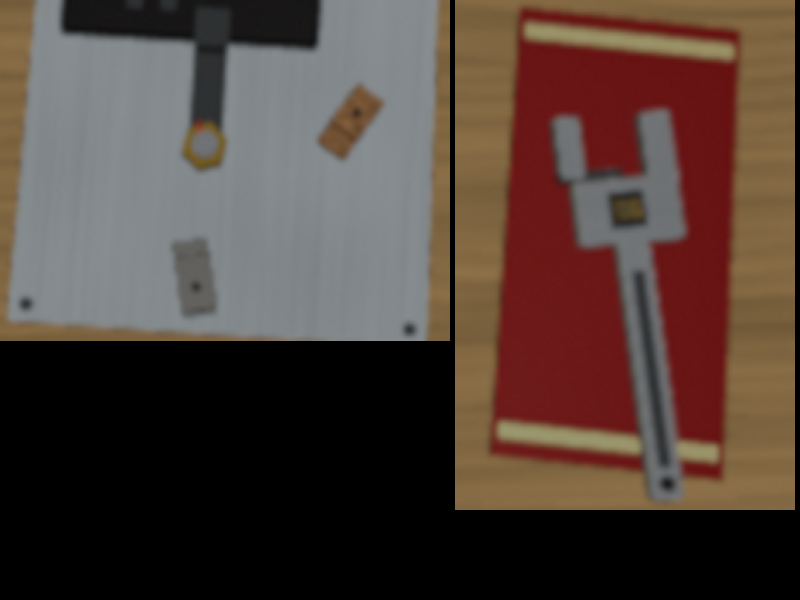

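The crop confirms it: the cork piece on the board at (351,122), grey scrap at (195,276), nut at (204,146). No white, orange or yellow piece is visible. Next I convert these and plan the first reach.

Run:
```python
from h import *
ci=cam('top0')
f=lambda p:(200+p[0]*145/450,135+p[1]*110/341)
def seg(n,a,b,c,z):
    A,B,C=[p2w(ci,f(q),z)[0] for q in(a,b,c)]; d=A-B; print(n,C.round(4),'len',np.linalg.norm(d).round(4),'ang',np.degrees(np.arctan2(d[1],d[0])).round(1))
seg('grey',(190,239),(199.5,314),(195,276.5),.026)
seg('cork',(372,92),(330.5,151),(351,122),.026)
seg('nut',(204,124),(204,169),(204,146),.03)
g=lambda p:(345+(p[0]-455)*100/340,150+p[1]*150/510)
for n,p,z in[('worm',(628,209),.027),('hend',(664,498),.02),('neck',(633,245),.021),('slot1',(667,465),.021),('slot0',(639,272),.021)]: print(n,p2w(ci,g(p),z)[0].round(4))
to(.486,.008,.20,85)
```

```text
grey [0.486  0.0076 0.026 ] len 0.0643 ang 5.7
cork [ 0.6168 -0.131   0.026 ] len 0.0642 ang -36.8
nut [ 0.598 -0.003  0.03 ] len 0.0395 ang -1.5
worm [ 0.511  -0.3448  0.027 ]
hend [ 0.2915 -0.3567  0.02  ]
neck [ 0.4834 -0.3484  0.021 ]
slot1 [ 0.3159 -0.3607  0.021 ]
slot0 [ 0.4624 -0.3513  0.021 ]
shift [[0.453, -0.4985, 0.0387], ([-0.0001, -0.0005, -2.6665], 'q6 -2.70'), ([-0.0003, 0.0001, 0.4751], 'q6 0.44')] q6 -0.04 yaw -67.8 p [ 0.2552 -0.6248  0.2385] t 0.4
```

```bash
python3 -m pendant '[{"dr":[0,0,0.288],"translation":[0.453,-0.4985,0.0387],"jaw":0.07},{"dr":[0,0,0.288],"translation":[0.453,-0.4985,0.0387],"jaw":0.07},{"dr":[0,0,0.288],"translation":[0.453,-0.4985,0.0387],"jaw":0.07},{"dr":[0,0,0.288],"translation":[0.453,-0.4985,0.0387],"jaw":0.07},{"dr":[0,0,0.288],"translation":[0.453,-0.4985,0.0387],"jaw":0.07},{"dr":[0,0,0.288],"translation":[0.453,-0.4985,0.0387],"jaw":0.07},{"dr":[0,0,0.288],"translation":[0.453,-0.4985,0.0387],"jaw":0.07},{"dr":[0,0,0.288],"translation":[0.453,-0.4985,0.0387],"jaw":0.07},{"dr":[0,0,0.288],"translation":[0.453,-0.4985,0.0387],"jaw":0.07},{"dr":[0,0,0.288],"translation":[0.453,-0.4985,0.0387],"jaw":0.07}]'; python3 -c "
from h import *
to(.486,.008,.2,95.7)"
```

```text
time: 1.4
tool_pos: [0.4267, -0.1541, 0.2104]
orientation: [3.137, 0.156, 0.002]
contact_force: [1.0, 0.0, -0.7]
grip_width: 0.794
shift [[0.0751, -0.1554, 0.0104], ([-0.002, -0.001, 3.1415], 'q6 4.21'), ([0.0007, -0.0013, -0.0], 'q6 1.07')] q6 1.07 yaw -84.3 p [ 0.4267 -0.1541  0.2104] t 1.4
```

```bash
python3 -m pendant '[{"dr":[0,0,0],"translation":[0.075,-0.155,0.01],"jaw":0.07},{"dr":[0,0,0],"translation":[0.075,-0.155,0.01],"jaw":0.07},{"dr":[0,0,0],"translation":[0.075,-0.155,0.01],"jaw":0.07},{"dr":[0,0,0],"translation":[0.075,-0.155,0.01],"jaw":0.07},{"dr":[0,0,0],"translation":[0.075,-0.155,0.01],"jaw":0.07},{"dr":[0,0,0],"translation":[0.075,-0.155,0.01],"jaw":0.07},{"dr":[0,0,0],"translation":[0.075,-0.155,0.01],"jaw":0.07}]'; python3 -c "
from h import *
im,ci=shot('wrist','w1')
to(.486,.0076,.011,95.7)
print(w2p(ci,[.486,.0076,.026]),w2p(ci,[.598,-.003,.03]),w2p(ci,[.6168,-.131,.026]))"
```

```text
time: 2.1
tool_pos: [0.4852, 0.0048, 0.2001]
orientation: [3.137, 0.155, -0.0]
contact_force: [-0.6, -0.3, 0.8]
grip_width: 0.794
shift [[0.0011, -0.003, 0.1891], ([0.0001, -0.0006, 3.1403], 'q6 4.57'), ([0.0004, 0.0001, -0.0012], 'q6 1.43')] q6 1.43 yaw -84.4 p [0.4852 0.0046 0.2001] t 2.15
[[254.90252134 171.78611015]] [[275.20919521  68.88561585]] [[398.65665998  62.38071237]]
```

View pics/w1.png

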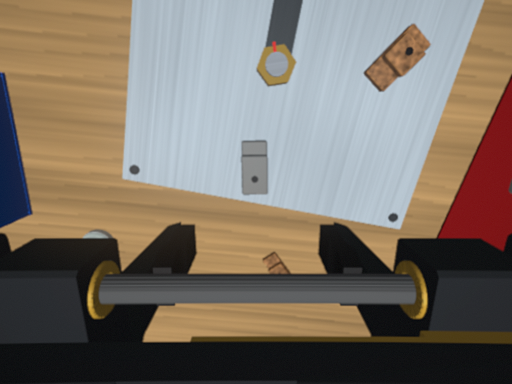

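Wrist view: grey scrap ends at v=141 and 194 (u≈254.5), nut top centred at (276.5,65), cork centre about (398,57). I compare these with the top-camera numbers.

```bash
python3 -c "
from h import *
ci=cam('w1')
print(p2w(ci,[254.5,141],.020),p2w(ci,[254.5,194],.032),p2w(ci,[276.5,65],.03),p2w(ci,[276,65],.035))
print(p2w(ci,[[414,25],[430,41]],.032).mean(0),p2w(ci,[[383,90],[366,72]],.020).mean(0))
print(ci['position'],tool()[0])
"
```

```text
[[0.52077589 0.01143774 0.02      ]] [[0.46076923 0.00561683 0.032     ]] [[ 0.60182208 -0.00390433  0.03      ]] [[ 0.60103637 -0.00314381  0.035     ]]
[ 0.64393554 -0.14486373  0.032     ] [ 0.59736931 -0.11229539  0.02      ]
[0.55509225 0.0120342  0.34728744] [0.48521545 0.00457149 0.20010261]
```

```bash
python3 -m pendant '[{"dr":[0,0,0],"translation":[0.004,-0.003,0.05],"jaw":0.07},{"dr":[0,0,0],"translation":[0.004,-0.003,0.1],"jaw":0.07},{"dr":[0,0,0],"translation":[0.004,-0.003,0.15],"jaw":0.07},{"dr":[0,0,0],"translation":[0.004,-0.003,0.188],"jaw":0.07},{"dr":[0,0,0],"translation":[0.004,-0.003,0.188],"jaw":0.07},{"dr":[0,0,0],"translation":[0.004,-0.003,0.188],"jaw":0.0},{"dr":[0,0,0],"translation":[0.004,-0.003,0.188],"jaw":0.0},{"dr":[0,0,0],"translation":[0.004,-0.003,0.188],"jaw":0.0},{"dr":[0,0,0],"translation":[0.004,-0.003,0.188],"jaw":0.0},{"dr":[0,0,0],"translation":[0.004,-0.003,0.188],"jaw":0.0}]' 30; python3 -m pendant '[{"dr":[0,0,0],"translation":[0,0,-0.03],"jaw":0.0},{"dr":[0,0,0],"translation":[0,0,-0.08],"jaw":0.0},{"dr":[0,0,0],"translation":[0,0,-0.13],"jaw":0.0},{"dr":[0,0,0],"translation":[0,0,-0.15],"jaw":0.0},{"dr":[0,0,0],"translation":[0,0,-0.15],"jaw":0.0}]'; python3 -c "
from h import *
to(.471,.40,.16)"
```

```text
time: 3.15
tool_pos: [0.4893, 0.009, 0.0123]
orientation: [3.138, 0.156, 0.001]
contact_force: [0.3, -0.6, -0.7]
grip_width: 0.364
time: 3.65
tool_pos: [0.4924, 0.0092, 0.1666]
orientation: [3.137, 0.157, 0.014]
contact_force: [-0.4, -0.2, -0.2]
grip_width: 0.336
shift [[0.0177, -0.391, 0.0063]] q6 1.44 yaw -84.3 p [0.4924 0.0092 0.1666] t 3.65
```

```bash
python3 -m pendant '[{"dr":[0,0,0],"translation":[0,-0.05,0],"jaw":0.0},{"dr":[0,0,0],"translation":[0.018,-0.391,0.006],"jaw":0.0},{"dr":[0,0,0],"translation":[0.018,-0.391,0.006],"jaw":0.0},{"dr":[0,0,0],"translation":[0.018,-0.391,0.006],"jaw":0.0},{"dr":[0,0,0],"translation":[0.018,-0.391,0.006],"jaw":0.0},{"dr":[0,0,0],"translation":[0.018,-0.391,0.006],"jaw":0.0},{"dr":[0,0,0],"translation":[0.018,-0.391,0.006],"jaw":0.0},{"dr":[0,0,0],"translation":[0.018,-0.391,0.006],"jaw":0.0},{"dr":[0,0,0],"translation":[0.018,-0.391,0.006],"jaw":0.0},{"dr":[0,0,0],"translation":[0.018,-0.391,0.006],"jaw":0.0}]'; python3 -c "
from h import *
to(.471,.40,.03)
print(tool()[2]['grip_width'])"
```

```text
time: 4.65
tool_pos: [0.4666, 0.3998, 0.1534]
orientation: [3.135, 0.16, -0.005]
contact_force: [-0.4, -0.2, -0.6]
grip_width: 0.34
shift [[0.0049, -0.0001, 0.1234]] q6 2.14 yaw -84.1 p [0.4666 0.3998 0.1534] t 4.65
0.3400258690357028
```

```bash
python3 -m pendant '[{"dr":[0,0,0],"translation":[0.003,0.02,0.05],"jaw":0.0},{"dr":[0,0,0],"translation":[0.003,0.03,0.1],"jaw":0.0},{"dr":[0,0,0],"translation":[0.003,0.03,0.123],"jaw":0.0},{"dr":[0,0,0],"translation":[0.003,0.03,0.123],"jaw":0.06},{"dr":[0,0,0],"translation":[0.003,0.03,0.123],"jaw":0.06},{"dr":[0,0,0],"translation":[0.003,0.03,0.123],"jaw":0.06},{"dr":[0,0,0],"translation":[0.003,0.03,0.08],"jaw":0.06},{"dr":[0,0,0],"translation":[0.003,0.03,0.03],"jaw":0.06},{"dr":[0,0,0],"translation":[0.003,0.03,-0.02],"jaw":0.06},{"dr":[0,0,0],"translation":[0.003,0.03,-0.02],"jaw":0.06}]'; python3 -c "
from h import *
to(.59,-.11,.20,53.2)"
```

```text
time: 5.65
tool_pos: [0.48, 0.3748, 0.1887]
orientation: [-3.126, -0.157, -0.028]
contact_force: [0.5, 0.5, -0.0]
grip_width: 0.678
shift [[0.0613, 0.4932, -0.0153], ([0.017, -0.021, -2.3991], 'q6 -0.31'), ([-0.0167, -0.0135, 0.7424], 'q6 2.84')] q6 2.09 yaw -84.3 p [0.48   0.3748 0.1887] t 5.65
```

```bash
python3 -m pendant '[{"dr":[0,0,0],"translation":[0.06,0.493,-0.015],"jaw":0.07},{"dr":[0,0,0],"translation":[0.06,0.493,-0.015],"jaw":0.07},{"dr":[0,0,0],"translation":[0.06,0.493,-0.015],"jaw":0.07},{"dr":[0,0,0],"translation":[0.06,0.493,-0.015],"jaw":0.07},{"dr":[0,0,0],"translation":[0.06,0.493,-0.015],"jaw":0.07},{"dr":[0,0,0.12],"translation":[0.06,0.493,-0.015],"jaw":0.07},{"dr":[0,0,0.25],"translation":[0.06,0.493,-0.015],"jaw":0.07},{"dr":[0,0,0.4],"translation":[0.06,0.493,-0.015],"jaw":0.07},{"dr":[0,0,0.55],"translation":[0.06,0.493,-0.015],"jaw":0.07},{"dr":[0,0,0.7],"translation":[0.06,0.493,-0.015],"jaw":0.07}]';python3 -m pendant '[{"dr":[0,0,0.03],"translation":[0,0,0],"jaw":0.07},{"dr":[0,0,0.03],"translation":[0,0,0],"jaw":0.07}]'; python3 -c "
from h import *
im,ci=shot('wrist','w2')
to(.6205,-.1285,.011,54)
a=np.hstack([cv2.imread('pics/w2.png')])
cv2.imwrite('pics/w2.png',a)
b=shot('top','top2')[0][:,:,::-1]; cv2.imwrite('pics/w2c.png',np.vstack([a[:230],b[120:330,:]]))"
```

```text
time: 6.65
tool_pos: [0.5843, -0.1166, 0.1938]
orientation: [-2.998, 0.938, -0.008]
contact_force: [0.3, -0.1, 0.3]
grip_width: 0.797
time: 6.85
tool_pos: [0.584, -0.116, 0.1932]
orientation: [-2.985, 0.977, -0.006]
contact_force: [0.3, 0.9, 0.6]
grip_width: 0.793
shift [[0.0374, -0.0104, 0.1819], ([-0.004, 0.0021, 3.1394], 'q6 5.10'), ([-0.0014, -0.0026, -0.0022], 'q6 1.96')] q6 1.96 yaw -126.1 p [ 0.5837 -0.1148  0.1928] t 6.9
```

View pics/w2c.png

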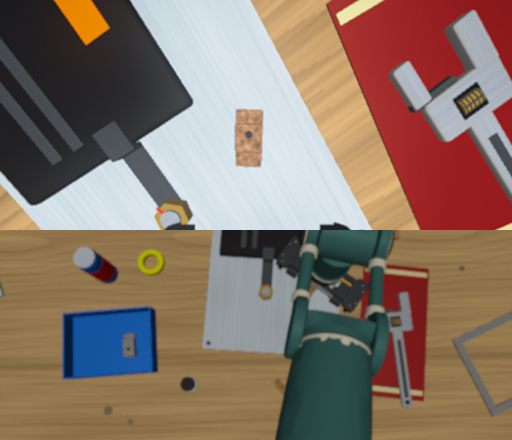

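Grey is in the bin. The cork scrap sits at wrist (249,138), aligned with the tool.

```bash
python3 -c "
from h import *
ci=cam('w2')
A=p2w(ci,[249.5,110],.032)[0];B=p2w(ci,[249,166],.02)[0];A2=p2w(ci,[249.5,110],.02)[0]
print(A,B,A2,(A+B)/2); c=(A+B)/2
c2=p2w(ci,[249,136],.032); print(c2)
to(c[0],c[1],.011,54)"
```

```text
[ 0.64606582 -0.15109471  0.032     ] [ 0.5967293  -0.11309751  0.02      ] [ 0.64629846 -0.15085425  0.02      ] [ 0.62139756 -0.13209611  0.026     ]
[[ 0.6247401  -0.13448417  0.032     ]]
shift [[0.041, -0.0076, 0.1815], ([-0.003, 0.0016, 3.1407], 'q6 5.11'), ([-0.001, -0.0019, -0.0009], 'q6 1.96')] q6 1.96 yaw -126.1 p [ 0.5834 -0.114   0.1924] t 6.95
```

```bash
python3 -m pendant '[{"dr":[0,0,0],"translation":[0.039,-0.008,0.02],"jaw":0.07},{"dr":[0,0,0],"translation":[0.039,-0.008,0.07],"jaw":0.07},{"dr":[0,0,0],"translation":[0.039,-0.008,0.12],"jaw":0.07},{"dr":[0,0,0],"translation":[0.039,-0.008,0.165],"jaw":0.07},{"dr":[0,0,0],"translation":[0.039,-0.008,0.18],"jaw":0.07},{"dr":[0,0,0],"translation":[0.039,-0.008,0.18],"jaw":0.0},{"dr":[0,0,0],"translation":[0.039,-0.008,0.18],"jaw":0.0},{"dr":[0,0,0],"translation":[0.039,-0.008,0.18],"jaw":0.0},{"dr":[0,0,0],"translation":[0.039,-0.008,0.18],"jaw":0.0},{"dr":[0,0,0],"translation":[0.039,-0.008,0.18],"jaw":0.0}]' 30; python3 -m pendant '[{"dr":[0,0,0],"translation":[0,0,0],"jaw":0.0},{"dr":[0,0,0],"translation":[0,0,-0.05],"jaw":0.0},{"dr":[0,0,0],"translation":[0,0,-0.1],"jaw":0.0},{"dr":[0,0,0],"translation":[0,0,-0.15],"jaw":0.0},{"dr":[0,0,0],"translation":[0,0,-0.16],"jaw":0.0}]'; python3 -c "
from h import *
to(.47,.42,.18,95)"
```

```text
time: 7.95
tool_pos: [0.6197, -0.1306, 0.0118]
orientation: [-2.987, 0.973, -0.002]
contact_force: [1.0, -0.6, -0.1]
grip_width: 0.366
time: 8.45
tool_pos: [0.6234, -0.1318, 0.1791]
orientation: [-2.986, 0.973, -0.02]
contact_force: [1.4, -0.3, 0.9]
grip_width: 0.336
shift [[-0.4492, -0.3554, -0.0045], ([-0.0162, 0.0004, 2.424], 'q6 4.38'), ([-0.0003, -0.0128, -0.7176], 'q6 1.24')] q6 1.95 yaw -126.1 p [ 0.6234 -0.1318  0.1791] t 8.45
```

```bash
python3 -m pendant '[{"dr":[0,0,-0.14],"translation":[-0.02,-0.02,0],"jaw":0.0},{"dr":[0,0,-0.28],"translation":[-0.449,-0.355,-0.005],"jaw":0.0},{"dr":[0,0,-0.42],"translation":[-0.449,-0.355,-0.005],"jaw":0.0},{"dr":[0,0,-0.56],"translation":[-0.449,-0.355,-0.005],"jaw":0.0},{"dr":[0,0,-0.7],"translation":[-0.449,-0.355,-0.005],"jaw":0.0},{"dr":[0,0,-0.718],"translation":[-0.449,-0.355,-0.005],"jaw":0.0},{"dr":[0,0,-0.718],"translation":[-0.449,-0.355,-0.005],"jaw":0.0},{"dr":[0,0,-0.718],"translation":[-0.449,-0.355,-0.005],"jaw":0.0},{"dr":[0,0,-0.718],"translation":[-0.449,-0.355,-0.005],"jaw":0.0},{"dr":[0,0,-0.718],"translation":[-0.449,-0.355,-0.005],"jaw":0.0}]'; python3 -c "
from h import *
to(.47,.42,.035,95)"
```

```text
time: 9.45
tool_pos: [0.4901, 0.3315, 0.1743]
orientation: [3.138, 0.138, -0.001]
contact_force: [0.4, 0.4, -0.2]
grip_width: 0.338
shift [[-0.0122, -0.09, 0.1393], ([-0.0014, 0.0009, -3.1411], 'q6 -1.11'), ([0.0006, 0.0009, 0.0005], 'q6 2.04')] q6 2.04 yaw -85.0 p [0.4901 0.3315 0.1743] t 9.45
```

```bash
python3 -m pendant '[{"dr":[0,0,0],"translation":[-0.012,-0.05,0.01],"jaw":0.0},{"dr":[0,0,0],"translation":[-0.012,-0.085,0.03],"jaw":0.0},{"dr":[0,0,0],"translation":[-0.012,-0.085,0.07],"jaw":0.0},{"dr":[0,0,0],"translation":[-0.012,-0.085,0.12],"jaw":0.0},{"dr":[0,0,0],"translation":[-0.012,-0.085,0.135],"jaw":0.0},{"dr":[0,0,0],"translation":[-0.012,-0.085,0.135],"jaw":0.05},{"dr":[0,0,0],"translation":[-0.012,-0.085,0.135],"jaw":0.05},{"dr":[0,0,0],"translation":[-0.012,-0.085,0.135],"jaw":0.05},{"dr":[0,0,0],"translation":[-0.012,-0.085,0.09],"jaw":0.05},{"dr":[0,0,0],"translation":[-0.012,-0.085,0.04],"jaw":0.05}]'; python3 -m pendant '[{"dr":[0,0,0],"translation":[0,0,-0.05],"jaw":0.06},{"dr":[0,0,0],"translation":[0,0,-0.06],"jaw":0.06}]'; python3 -c "
from h import *
# wrench: worm & slot estimates -> axis
to(.45,.30,.22)
w=cam('w2')
print(w2p(w,[[.511,-.345,.027],[.4624,-.3513,.021],[.598,-.003,.03]]))"
```

```text
time: 10.45
tool_pos: [0.4717, 0.4129, 0.1364]
orientation: [3.138, 0.137, -0.002]
contact_force: [1.3, 0.2, 1.3]
grip_width: 0.571
time: 10.65
tool_pos: [0.4767, 0.417, 0.2068]
orientation: [-3.128, -0.137, -0.023]
contact_force: [-0.1, -0.5, 1.2]
grip_width: 0.678
shift [[-0.0366, 0.1141, -0.0149]] q6 2.16 yaw -85.0 p [0.4767 0.417  0.2068] t 10.65
[[473.55258786 103.10261737]
 [493.85892813 136.59102691]
 [173.69786978 220.93532608]]
```

```bash
python3 -m pendant '[{"dr":[0,0,0],"translation":[-0.113,0.76,-0.015],"jaw":0.07},{"dr":[0,0,0],"translation":[-0.113,0.76,-0.015],"jaw":0.07},{"dr":[0,0,0],"translation":[-0.113,0.76,-0.015],"jaw":0.07},{"dr":[0,0,0],"translation":[-0.113,0.76,-0.015],"jaw":0.07},{"dr":[0,0,0],"translation":[-0.113,0.76,-0.015],"jaw":0.07},{"dr":[0,0,0],"translation":[-0.113,0.76,-0.015],"jaw":0.07},{"dr":[0,0,0],"translation":[-0.113,0.76,-0.015],"jaw":0.07},{"dr":[0,0,0],"translation":[-0.113,0.76,-0.015],"jaw":0.07},{"dr":[0,0,0],"translation":[-0.113,0.76,-0.015],"jaw":0.07},{"dr":[0,0,0],"translation":[-0.113,0.76,-0.015],"jaw":0.07}]'; python3 -c "
from h import *
to(.43,-.35,.22,94)"
```

```text
time: 11.65
tool_pos: [0.4424, -0.0876, 0.207]
orientation: [3.137, 0.137, 0.007]
contact_force: [0.3, 0.2, 0.6]
grip_width: 0.797
shift [[-0.0352, 0.2603, -0.0128], ([0.0068, 0.0022, -3.1239], 'q6 -1.89'), ([0.0014, -0.0044, 0.0177], 'q6 1.25')] q6 1.23 yaw -85.0 p [ 0.4424 -0.0876  0.207 ] t 11.65
```

```bash
python3 -m pendant '[{"dr":[0,0,0.018],"translation":[-0.035,0.26,-0.013],"jaw":0.07},{"dr":[0,0,0.018],"translation":[-0.035,0.26,-0.013],"jaw":0.07},{"dr":[0,0,0.018],"translation":[-0.035,0.26,-0.013],"jaw":0.07},{"dr":[0,0,0.018],"translation":[-0.035,0.26,-0.013],"jaw":0.07},{"dr":[0,0,0.018],"translation":[-0.035,0.26,-0.013],"jaw":0.07},{"dr":[0,0,0.018],"translation":[-0.035,0.26,-0.013],"jaw":0.07},{"dr":[0,0,0.018],"translation":[-0.035,0.26,-0.013],"jaw":0.07},{"dr":[0,0,0.018],"translation":[-0.035,0.26,-0.013],"jaw":0.07},{"dr":[0,0,0.018],"translation":[-0.035,0.26,-0.013],"jaw":0.07}]'; python3 -c "
from h import *
im,ci=shot('wrist','w3')
im2,_=shot('top','top3')
a=cv2.imread('pics/w3.png'); b=cv2.resize(cv2.imread('pics/w1.png')[35:95,245:305],(280,280),interpolation=cv2.INTER_CUBIC); t=cv2.resize(im2[190:250,60:170,::-1],(280,153))
c=np.zeros((433,800,3),np.uint8); c[:384,:512]=a; c[:280,515:795]=b; c[280:433,515:795]=t
cv2.imwrite('pics/w3c.png',c); to(.43,-.35,.22,94)"
```

```text
time: 12.55
tool_pos: [0.4302, -0.3458, 0.2181]
orientation: [-3.139, -0.112, -0.0]
contact_force: [0.3, 0.0, 0.4]
grip_width: 0.792
shift [[-0.0007, 0.0042, -0.002], ([0.0001, -0.0005, -3.1397], 'q6 -2.36'), ([-0.0003, -0.0001, 0.0019], 'q6 0.78')] q6 0.78 yaw -85.9 p [ 0.4304 -0.3458  0.218 ] t 12.65
```

View pics/w3c.png

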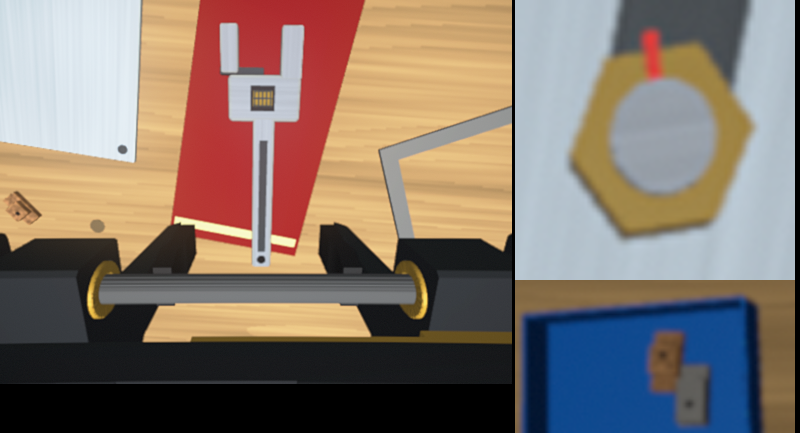

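Both scraps are in the bin. The wrench lies straight along the tool axis, with the worm at (262,97) and the handle-end hole at (261,259). Hex corners are read from the nut crop.

```bash
python3 -c "
from h import *
ci=cam('w1')
V=np.array([(699,44),(753,128),(717,220),(624,236),(572,160),(608,60)],float)
px=np.c_[245+(V[:,0]-515)/280*60,35+V[:,1]/280*60]
W=p2w(ci,px,.03)[:,:2]; c=W.mean(0); d=W-c; a=np.degrees(np.arctan2(d[:,1],d[:,0])); print('nut',c,'r',np.linalg.norm(d,axis=1).round(4),'angs',a.round(1))
off=np.degrees(np.angle(np.exp(1j*np.radians(a)*6).mean()))/6; print('corner ang mod60',off%60)
# nut x axis is a corner direction: handle dir=-120.1+(1-q)*57.3
for k in range(-4,2):
  h=off+60*k; q=1-(h+120.1)/57.3; print(h,q)
ci=cam('w3')
wm=p2w(ci,[262.3,97],.027)[0];hn=p2w(ci,[261.3,259],.021)[0];d=wm-hn;print(wm,hn,np.linalg.norm(d),np.degrees(np.arctan2(d[1],d[0])))
"
```

```text
nut [ 0.60132354 -0.00398671] r [0.0211 0.0203 0.0206 0.0212 0.0204 0.0206] angs [ -15.7  -76.2 -136.1  162.6  105.7   41.9]
corner ang mod60 43.72643207716233
-256.2735679228377 3.3765020579901868
-196.27356792283769 2.329381639142019
-136.27356792283769 1.2822612202938515
-76.27356792283767 0.23514080144568372
-16.273567922837675 -0.8119796174024838
43.72643207716233 -1.8591000362506516
[ 0.51511637 -0.34545786  0.027     ] [ 0.30511917 -0.3599592   0.021     ] 0.21058279398472265 3.9502859978629163
```

```bash
python3 -m pendant '[{"dr":[0,0,0.01],"translation":[0.0364,0.007,0.04],"jaw":0.05},{"dr":[0,0,0.01],"translation":[0.0364,0.007,0.09],"jaw":0.05},{"dr":[0,0,0.01],"translation":[0.0364,0.007,0.14],"jaw":0.05},{"dr":[0,0,0.01],"translation":[0.0364,0.007,0.18],"jaw":0.05},{"dr":[0,0,0.01],"translation":[0.0364,0.007,0.203],"jaw":0.05},{"dr":[0,0,0.01],"translation":[0.0364,0.007,0.211],"jaw":0.05},{"dr":[0,0,0.01],"translation":[0.0364,0.007,0.211],"jaw":0.05},{"dr":[0,0,0.01],"translation":[0.0364,0.007,0.211],"jaw":0.0},{"dr":[0,0,0.01],"translation":[0.0364,0.007,0.211],"jaw":0.0},{"dr":[0,0,0.01],"translation":[0.0364,0.007,0.211],"jaw":0.0}]' 50;  python3 -m pendant '[{"dr":[0,0,0],"translation":[0,0,0],"jaw":0.0},{"dr":[0,0,0],"translation":[0,0,0],"jaw":0.0},{"dr":[0,0,0],"translation":[0,0,-0.02],"jaw":0.0},{"dr":[0,0,0],"translation":[0,0,-0.07],"jaw":0.0},{"dr":[0,0,0],"translation":[0,0,-0.12],"jaw":0.0},{"dr":[0,0,0],"translation":[0,0,-0.12],"jaw":0.0}]'; python3 -c "
from h import *
im,ci=shot('wrist','w4')
to(.6,-.1,.12,13.7)"
```

```text
time: 13.65
tool_pos: [0.4677, -0.352, 0.008]
orientation: [3.139, 0.094, 0.002]
contact_force: [0.9, 3.5, 1.1]
grip_width: 0.316
time: 14.25
tool_pos: [0.4711, -0.3556, 0.1344]
orientation: [3.131, 0.093, 0.016]
contact_force: [1.9, -1.7, -3.8]
grip_width: 0.289
shift [[0.1457, -0.2459, 0.0101], ([0.0095, 0.001, -1.7502], 'q6 -0.93'), ([0.0009, -0.0091, 1.3914], 'q6 2.21')] q6 0.82 yaw -86.6 p [ 0.4692 -0.3541  0.1308] t 14.3
```

View pics/w4.png

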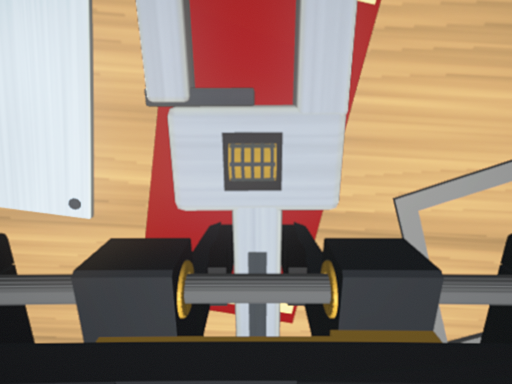

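```bash
python3 -c "
from h import *
ci=cam('w4'); p,M,o=tool(); print(p)
for n,px,h in[('worm',(253,161.5),.019),('headbackL',(182,209),.014),('headbackR',(340,209),.014),('fixedjaw near',(297,107),.014),('fixed top',(301,0),.014),('movface near',(190,100),.014),('movtop',(186,0),.014)]:
    P=p2w(ci,px,p[2]+h)[0]; print(n,(M.T@(P-p)).round(4))
print(o['grip_width'])"
```

```text
[ 0.46916669 -0.35406676  0.13075749]
worm [ 0.0485 -0.0006 -0.0187]
headbackL [ 0.023  -0.0374 -0.0141]
headbackR [ 0.0226  0.0444 -0.0136]
fixedjaw near [ 0.0734  0.0202 -0.0134]
fixed top [ 0.1169  0.0202 -0.0132]
movface near [ 0.0765 -0.0298 -0.0137]
movtop [ 0.1168 -0.0287 -0.0135]
0.2894270835781962
```

```bash
python3 -m pendant '[{"dr":[0,0,-0.13],"translation":[0.015,-0.02,0],"jaw":0.0},{"dr":[0,0,-0.26],"translation":[0.03,-0.04,0],"jaw":0.0},{"dr":[0,0,-0.39],"translation":[0.045,-0.06,0],"jaw":0.0},{"dr":[0,0,-0.52],"translation":[0.06,-0.08,0],"jaw":0.0},{"dr":[0,0,-0.65],"translation":[0.075,-0.1,0],"jaw":0.0},{"dr":[0,0,-0.78],"translation":[0.09,-0.12,0],"jaw":0.0},{"dr":[0,0,-0.91],"translation":[0.105,-0.14,0],"jaw":0.0},{"dr":[0,0,-1.04],"translation":[0.12,-0.165,0],"jaw":0.0},{"dr":[0,0,-1.17],"translation":[0.135,-0.19,0],"jaw":0.0},{"dr":[0,0,-1.3],"translation":[0.15,-0.22,0],"jaw":0.0}]'; python3 -c "
from h import *
to(.6277,-.1001,.12,13.7); print(tool()[2]['grip_width'])"
```

```text
time: 15.3
tool_pos: [0.6014, -0.1223, 0.1228]
orientation: [-2.435, -1.978, 0.007]
contact_force: [0.0, -0.2, -3.9]
grip_width: 0.285
shift [[0.0271, 0.0212, 0.0027], ([-0.0061, -0.0009, -0.4454], 'q6 -0.48'), ([-0.0013, 0.0084, 2.6962], 'q6 2.66')] q6 -0.03 yaw -11.8 p [ 0.6014 -0.1223  0.1228] t 15.3
0.2848952724049629
```

```bash
python3 -m pendant '[{"dr":[0,0,-0.13],"translation":[0.01,0.01,0],"jaw":0.0},{"dr":[0,0,-0.26],"translation":[0.02,0.015,0],"jaw":0.0},{"dr":[0,0,-0.39],"translation":[0.027,0.021,0],"jaw":0.0},{"dr":[0,0,-0.445],"translation":[0.027,0.021,0],"jaw":0.0},{"dr":[0,0,-0.445],"translation":[0.027,0.021,0],"jaw":0.0},{"dr":[0,0,-0.445],"translation":[0.027,0.021,0],"jaw":0.0}]'; python3 -c "
from h import *
im,ci=shot('wrist','w5');to(.6277,-.1001,.05,13.7); print(tool()[2]['grip_width'])"
```

```text
time: 15.9
tool_pos: [0.6278, -0.1011, 0.124]
orientation: [-1.946, -2.461, 0.004]
contact_force: [-0.5, -0.3, -5.2]
grip_width: 0.289
shift [[0.0011, 0.0001, 0.0747], ([-0.0034, -0.0014, -0.0066], 'q6 -0.44'), ([-0.0022, 0.0053, 3.135], 'q6 2.70')] q6 -0.43 yaw 13.3 p [ 0.6281 -0.1012  0.1247] t 15.95
0.28596604952936344
```

View pics/w5.png

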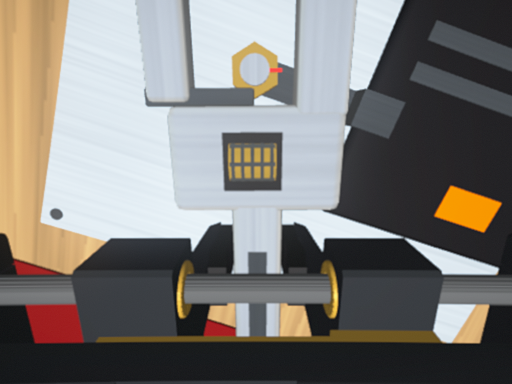

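```bash
python3 -c "
from h import *
ci=cam('w5'); p,M,o=tool(); P=p2w(ci,[255,69.5],.03)[0]; print(P,M.T@(P-p), np.linalg.norm(p2w(ci,[232,69.5],.03)-p2w(ci,[278,69.5],.03)))
P=p2w(ci,[255,68.5],.035)[0]; print(P); print(M[:,2])
for n,px,h in[('worm',(252.5,161.5),.019),('fixed',(296,107),.014),('fixed top',(297,0),.014),('mov near',(190,100),.014),('movtop',(187,0),.014)]:
    Q=p2w(ci,px,p[2]+h)[0]; print(n,(M.T@(Q-p)).round(4))
"
```

```text
[ 0.60245886 -0.00254388  0.03      ] [ 0.10182294 -0.00193789  0.09481505] 0.036553391815527116
[ 0.60249457 -0.00246607  0.035     ]
[-3.60362821e-03  5.71490184e-04 -9.99993344e-01]
worm [ 0.0482 -0.0025 -0.0189]
fixed [ 0.0722  0.0173 -0.014 ]
fixed top [ 0.114   0.0161 -0.0139]
mov near [ 0.0752 -0.0305 -0.0138]
movtop [ 0.114  -0.029  -0.0137]
```

```bash
python3 -m pendant '[{"dr":[0,0,0],"translation":[0.001,0.004,0.02],"jaw":0.0},{"dr":[0,0,0],"translation":[0.001,0.004,0.05],"jaw":0.0},{"dr":[0,0,0],"translation":[0.001,0.004,0.075],"jaw":0.0},{"dr":[0,0,0],"translation":[0.001,0.004,0.085],"jaw":0.0},{"dr":[0,0,0],"translation":[0.001,0.004,0.095],"jaw":0.0},{"dr":[0,0,0],"translation":[0.001,0.004,0.1],"jaw":0.0},{"dr":[0,0,0],"translation":[0.001,0.004,0.105],"jaw":0.0},{"dr":[0,0,0],"translation":[0.001,0.004,0.108],"jaw":0.0},{"dr":[0,0,0],"translation":[0.001,0.004,0.11],"jaw":0.0},{"dr":[0,0,0],"translation":[0.001,0.004,0.11],"jaw":0.0}]'; python3 -c "
from h import *
im,ci=shot('wrist','w6');to(.6277,-.1001,.012,13.7); print(tool()[2]['contact_force'])"
```

```text
time: 16.95
tool_pos: [0.6336, -0.0994, 0.0172]
orientation: [1.947, 2.465, 0.0]
contact_force: [-1.0, -0.5, -4.4]
grip_width: 0.285
shift [[0.0007, -0.0059, 0.0053], ([0.0005, 0.0002, -0.0051], 'q6 -0.43'), ([0.0004, -0.0008, 3.1365], 'q6 2.71')] q6 -0.43 yaw 13.4 p [ 0.6336 -0.0994  0.0173] t 17.0
[ 0.27315583  0.27712681 -5.73234548]
```

```bash
python3 -m pendant '[{"dr":[0,0,0],"translation":[0,0,0.002],"jaw":0.0},{"dr":[0,0,0],"translation":[0,0,0.004],"jaw":0.0},{"dr":[0,0,0],"translation":[0,0,0.005],"jaw":0.0},{"dr":[0,0,0],"translation":[0,0,0.005],"jaw":0.0}]'; python3 -c "
from h import *
im,ci=shot('wrist','w6');to(.6277,-.1001,.012,13.7); print(tool()[2]['contact_force'])"
```

```text
time: 17.4
tool_pos: [0.6333, -0.0994, 0.012]
orientation: [-1.947, -2.465, 0.0]
contact_force: [-1.3, 0.8, -3.7]
grip_width: 0.293
shift [[0.0005, -0.0057, 0.0], ([-0.0001, -0.0001, -0.0051], 'q6 -0.43'), ([-0.0001, 0.0001, 3.1365], 'q6 2.71')] q6 -0.43 yaw 13.4 p [ 0.6333 -0.0993  0.012 ] t 17.45
[-0.54210459  0.31809348 -2.98031402]
```

View pics/w6.png

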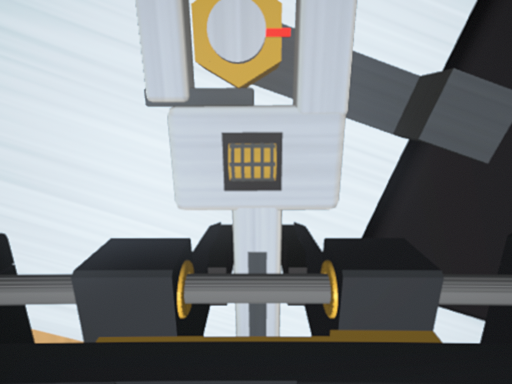

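```bash
python3 -m pendant '[{"dr":[0,0,0],"translation":[0,-0.003,0.001],"jaw":0.0},{"dr":[0,0,0],"translation":[0,-0.005,0.0015],"jaw":0.0},{"dr":[0,0,0],"translation":[0,-0.005,0.0015],"jaw":0.0},{"dr":[0,0,0],"translation":[0,-0.005,0.0015],"jaw":0.05},{"dr":[0,0,0],"translation":[0,-0.005,0.0015],"jaw":0.05},{"dr":[0,0,0],"translation":[0,-0.005,0.0015],"jaw":0.05},{"dr":[0,0,0],"translation":[0,-0.005,-0.04],"jaw":0.05},{"dr":[0,0,0],"translation":[0,-0.005,-0.075],"jaw":0.0},{"dr":[0,0,0],"translation":[0,-0.005,-0.075],"jaw":0.0},{"dr":[0,0,0],"translation":[0,-0.005,-0.075],"jaw":0.0}]'; python3 -c "
from h import *
im,ci=shot('wrist','w7');to(.6277,-.1001,.012,13.7); print(tool()[2]['contact_force'],tool()[2]['grip_width'])"
```

```text
time: 18.45
tool_pos: [0.629, -0.1007, 0.0879]
orientation: [1.946, 2.464, 0.001]
contact_force: [-0.5, -0.2, -0.4]
grip_width: 0.322
shift [[0.0003, 0.0001, 0.0743], ([-0.0011, -0.0004, -0.0051], 'q6 -0.44'), ([-0.0006, 0.0017, 3.1365], 'q6 2.70')] q6 -0.43 yaw 13.4 p [ 0.6278 -0.1005  0.0863] t 18.5
[-0.29125177  0.00383588 -0.53093505] 0.27755694628534516
```

View pics/w7.png

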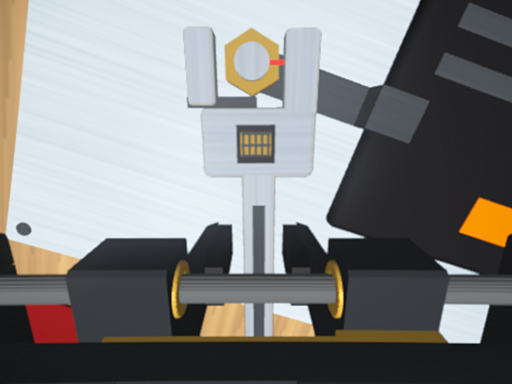

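```bash
python3 -c "
from h import *
ci=cam('w7'); p,M,o=tool(); P=p2w(ci,[256,144],.031)[0]; print(P,(M.T@(P-p)).round(4)); N=p2w(ci,[251.5,61.5],.033)[0]; print((M.T@(N-p)).round(4))
d=M[:,0]; s=P-.009*d; to(s[0],s[1],.036,13.7)"
```

```text
[ 0.61741052 -0.05505971  0.031     ] [0.0466 0.0005 0.0553]
[ 0.1008 -0.0023  0.0533]
shift [[0.0376, 0.0005, 0.0503], ([-0.0011, -0.0004, -0.0051], 'q6 -0.44'), ([-0.0006, 0.0017, 3.1365], 'q6 2.70')] q6 -0.43 yaw 13.4 p [ 0.6278 -0.1005  0.0863] t 18.5
```

```bash
python3 -m pendant '[{"dr":[0,0,0],"translation":[0.0376,0,0],"jaw":0.0},{"dr":[0,0,0],"translation":[0.0376,0,0.03],"jaw":0.0},{"dr":[0,0,0],"translation":[0.0376,0,0.05],"jaw":0.0},{"dr":[0,0,0],"translation":[0.0376,0,0.0525],"jaw":0.0},{"dr":[0,0,0],"translation":[0.0376,0,0.0525],"jaw":0.0},{"dr":[0,0,0],"translation":[0.0376,0,0.0525],"jaw":0.0}]'; python3 -m pendant '[{"dr":[0,0,0],"translation":[0,0,0.0015],"jaw":0.0},{"dr":[0,0,0],"translation":[0,0,0.0015],"jaw":0.0}]';python3 -m pendant '[{"dr":[0,0,0],"translation":[0,0,0.001],"jaw":0.0},{"dr":[0,0,0],"translation":[0,0,0.001],"jaw":0.0}]'
```

```text
time: 19.1
tool_pos: [0.6183, -0.0638, 0.0326]
orientation: [-1.945, -2.463, 0.003]
contact_force: [-0.4, 0.0, 0.3]
grip_width: 0.009
time: 19.3
tool_pos: [0.6193, -0.064, 0.0323]
orientation: [-1.947, -2.465, 0.001]
contact_force: [0.2, -0.4, 0.5]
grip_width: 0.006
time: 19.5
tool_pos: [0.6197, -0.064, 0.0319]
orientation: [-1.947, -2.465, -0.0]
contact_force: [0.9, -0.0, -0.5]
grip_width: 0.003
```

```bash
for i in 1 2 ; do python3 -m pendant '[{"dr":[0,0,0],"translation":[0,0,0.001],"jaw":0.0},{"dr":[0,0,0],"translation":[0,0,0.001],"jaw":0.0},{"dr":[0,0,0],"translation":[0,0,0.001],"jaw":0.0}]' | egrep 'tool|cont';done
```

```text
tool_pos: [0.6199, -0.0639, 0.0313]
contact_force: [-1.2, 0.4, 3.2]
tool_pos: [0.6199, -0.0639, 0.0312]
contact_force: [-3.9, 0.8, 8.5]
```

```bash
python3 -m pendant '[{"dr":[0,0,0],"translation":[0.002,0,-0.0003],"jaw":0.0},{"dr":[0,0,0],"translation":[0.005,0,-0.0003],"jaw":0.0},{"dr":[0,0,0],"translation":[0.008,0,-0.0003],"jaw":0.0}]' | egrep 'tool|cont';  python3 -m pendant '[{"dr":[0,0,0],"translation":[0.003,0,0],"jaw":0.0},{"dr":[0,0,0],"translation":[0.006,0,0],"jaw":0.0},{"dr":[0,0,0],"translation":[0.009,0,0],"jaw":0.0},{"dr":[0,0,0],"translation":[0.01,0,0],"jaw":0.0}]' | egrep 'tool|cont'; python3 -m pendant '[{"dr":[0,0,0],"translation":[0,0,-0.006],"jaw":0.0},{"dr":[0,0,0],"translation":[-0.018,0,-0.006],"jaw":0.0},{"dr":[0,0,0],"translation":[-0.018,0,-0.006],"jaw":0.0}]' | egrep 'tool|cont'; python3 -c "
from h import *
im,ci=shot('wrist','w8'); tool(); to(.6195,-.0638,.0312,13.7)
a=np.hstack([cv2.imread('pics/w7.png')[0:220,130:380],im[0:220,100:400,::-1]]); cv2.imwrite('pics/w8c.png',a)"
```

```text
tool_pos: [0.6183, -0.0573, 0.0313]
contact_force: [-2.8, -3.6, 6.9]
tool_pos: [0.6159, -0.0474, 0.0312]
contact_force: [-2.9, -2.9, 6.8]
tool_pos: [0.6208, -0.066, 0.0366]
contact_force: [0.5, -0.2, -0.6]
shift [[0.0016, -0.0004, 0.005], ([0.0006, 0.0003, -0.0067], 'q6 -0.38'), ([0.0005, -0.0009, 3.1349], 'q6 2.76')] q6 -0.38 yaw 13.3 p [ 0.6203 -0.0653  0.0362] t 21.15
```

View pics/w8c.png

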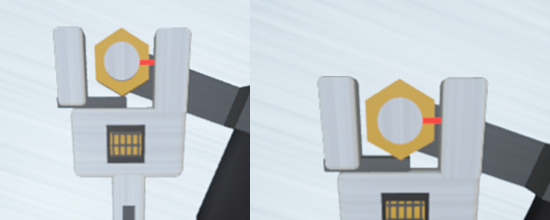

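```bash
python3 -c "
from h import *
c7=cam('w7');c8=cam('w8')
for c,a,b,v in((c7,215.5,284.5,60),(c8,208.5,290.5,120)):
    A=p2w(c,[[a,v],[b,v]],.026); print(np.linalg.norm(A[0]-A[1]))
print(p2w(c8,[249.5,120],.03))
"
```

```text
0.04702701920867203
0.04466624148293946
[[ 0.60178972 -0.00306233  0.03      ]]
```

```bash
for i in 1 2; do python3 -m pendant '[{"dr":[0,0,0],"translation":[0.001,0,0.004],"jaw":0.0},{"dr":[0,0,0],"translation":[0.001,0,0.006],"jaw":0.0},{"dr":[0,0,0],"translation":[0.004,0,0.006],"jaw":0.0},{"dr":[0,0,0],"translation":[0.007,0,0.006],"jaw":0.0},{"dr":[0,0,0],"translation":[0.01,0,0.006],"jaw":0.0},{"dr":[0,0,0],"translation":[0.013,0,0.006],"jaw":0.0},{"dr":[0,0,0],"translation":[0.016,0,0.006],"jaw":0.0},{"dr":[0,0,0],"translation":[0.019,0,0.006],"jaw":0.0}]' | egrep 'tool|cont';  python3 -m pendant '[{"dr":[0,0,0],"translation":[0,0,-0.006],"jaw":0.0},{"dr":[0,0,0],"translation":[-0.019,0,-0.006],"jaw":0.0},{"dr":[0,0,0],"translation":[-0.019,0,-0.006],"jaw":0.0}]' | egrep 'tool|cont'; done; python3 -c "
from h import *
im,ci=shot('wrist','w9'); to(.6195,-.0638,.0312,13.7)
cv2.imwrite('pics/w9c.png',cv2.resize(im[50:250,130:380,::-1],(750,600),interpolation=cv2.INTER_CUBIC))"
```

```text
tool_pos: [0.6158, -0.0461, 0.0312]
contact_force: [-2.2, -2.7, 6.2]
tool_pos: [0.6206, -0.0658, 0.0363]
contact_force: [0.1, -0.4, -0.0]
tool_pos: [0.6158, -0.0461, 0.0312]
contact_force: [-1.3, -2.7, 5.2]
tool_pos: [0.6205, -0.0658, 0.0362]
contact_force: [-0.4, -0.3, 0.3]
shift [[0.0014, -0.0002, 0.0048], ([-0.0, 0.0, -0.0067], 'q6 -0.38'), ([0.0, 0.0, 3.1349], 'q6 2.76')] q6 -0.38 yaw 13.3 p [ 0.62   -0.0652  0.036 ] t 23.4
```

View pics/w9c.png

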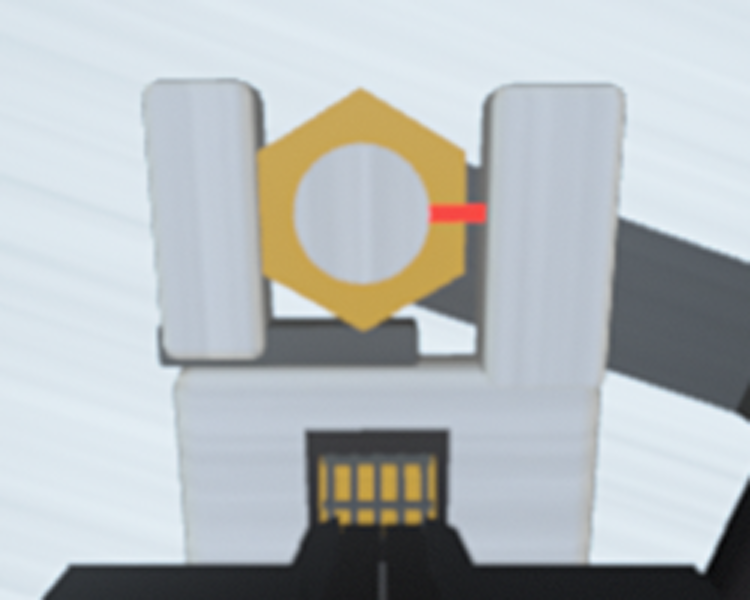

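```bash
for i in 1 2; do python3 -m pendant '[{"dr":[0,0,0],"translation":[0.001,0,0.004],"jaw":0.0},{"dr":[0,0,0],"translation":[0.001,0,0.0062],"jaw":0.0},{"dr":[0,0,0],"translation":[0.004,0,0.0062],"jaw":0.0},{"dr":[0,0,0],"translation":[0.007,0,0.0062],"jaw":0.0},{"dr":[0,0,0],"translation":[0.01,0,0.0062],"jaw":0.0},{"dr":[0,0,0],"translation":[0.013,0,0.0062],"jaw":0.0},{"dr":[0,0,0],"translation":[0.016,0,0.0062],"jaw":0.0},{"dr":[0,0,0],"translation":[0.019,0,0.0062],"jaw":0.0}]' | egrep 'tool|cont';  python3 -m pendant '[{"dr":[0,0,0],"translation":[0,0,-0.006],"jaw":0.0},{"dr":[0,0,0],"translation":[-0.019,0,-0.006],"jaw":0.0},{"dr":[0,0,0],"translation":[-0.019,0,-0.006],"jaw":0.0}]' | egrep 'tool|cont'; done; python3 -c "
from h import *
im,ci=shot('wrist','w10'); to(.6195,-.0638,.0312,13.7)
cv2.imwrite('pics/w10c.png',cv2.resize(im[50:250,130:380,::-1],(750,600),interpolation=cv2.INTER_CUBIC))"
```

```text
tool_pos: [0.6155, -0.0464, 0.0312]
contact_force: [-3.2, -5.4, 8.3]
tool_pos: [0.6206, -0.0657, 0.0361]
contact_force: [0.2, 0.3, -0.6]
tool_pos: [0.6152, -0.0472, 0.0311]
contact_force: [-6.2, -8.3, 11.7]
tool_pos: [0.6205, -0.0657, 0.0357]
contact_force: [-0.7, -0.3, -0.1]
shift [[0.0013, -0.0002, 0.0042], ([-0.0001, -0.0001, -0.0067], 'q6 -0.38'), ([-0.0002, 0.0001, 3.1349], 'q6 2.76')] q6 -0.38 yaw 13.3 p [ 0.62   -0.065   0.0354] t 25.65
```

View pics/w10c.png

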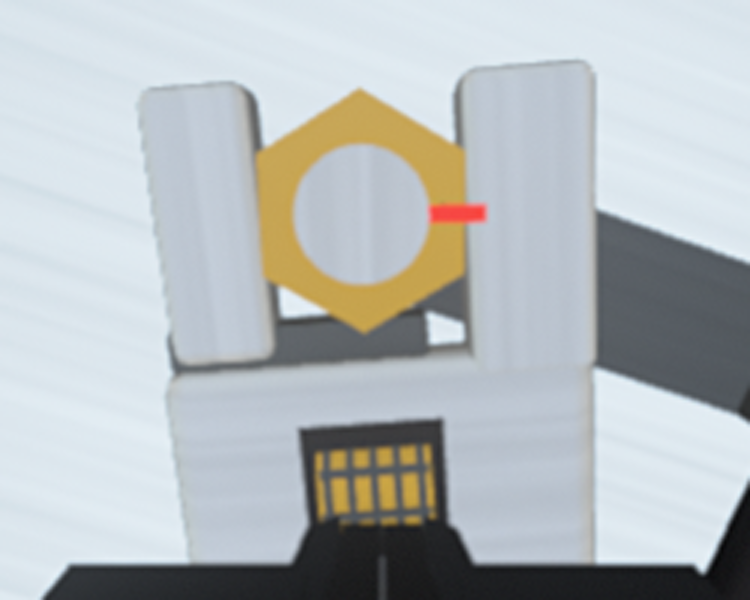

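```bash
python3 -m pendant '[{"dr":[0,0,0],"translation":[0,0,-0.03],"jaw":0.05},{"dr":[0,0,-0.007],"translation":[-0.0355,-0.003,-0.03],"jaw":0.05},{"dr":[0,0,-0.007],"translation":[-0.0355,-0.003,-0.03],"jaw":0.05},{"dr":[0,0,-0.007],"translation":[-0.0355,-0.003,-0.03],"jaw":0.05},{"dr":[0,0,-0.007],"translation":[-0.0355,-0.003,0],"jaw":0.05},{"dr":[0,0,-0.007],"translation":[-0.0355,-0.003,0.015],"jaw":0.05},{"dr":[0,0,-0.007],"translation":[-0.0355,-0.003,0.022],"jaw":0.05},{"dr":[0,0,-0.007],"translation":[-0.0355,-0.003,0.022],"jaw":0.05}]';python3 -m pendant '[{"dr":[0,0,0],"translation":[0,0,0],"jaw":0},{"dr":[0,0,0],"translation":[0,0,0],"jaw":0},{"dr":[0,0,0],"translation":[0,0,0],"jaw":0},{"dr":[0,0,0],"translation":[0,0,0],"jaw":0},{"dr":[0,0,0],"translation":[0,0,0],"jaw":0}]' 30;python3 -c "
from h import *
to(.6255,-.1002,.012,13.7)"
```

```text
time: 26.45
tool_pos: [0.6232, -0.0983, 0.0117]
orientation: [-1.935, -2.47, 0.003]
contact_force: [0.0, -0.0, 0.5]
grip_width: 0.567
time: 26.95
tool_pos: [0.6264, -0.0994, 0.015]
orientation: [1.937, 2.47, 0.002]
contact_force: [2.0, -0.1, 1.7]
grip_width: 0.289
shift [[-0.0005, -0.0011, 0.003], ([0.0027, 0.0012, 0.0017], 'q6 -0.44'), ([-0.0018, 0.0043, -3.1399], 'q6 -3.58')] q6 -0.44 yaw 13.8 p [ 0.6264 -0.0994  0.015 ] t 26.95
```

```bash
python3 -m pendant '[{"dr":[0,0,0],"translation":[0,0,0],"jaw":0.05},{"dr":[0,0,0],"translation":[0,0,0],"jaw":0.05},{"dr":[0,0,0],"translation":[0,0,-0.04],"jaw":0.05},{"dr":[0,0,0],"translation":[0.0385,-0.003,-0.05],"jaw":0.0},{"dr":[0,0,0],"translation":[0.0385,-0.003,-0.05],"jaw":0.0},{"dr":[0,0,0],"translation":[0.0385,-0.003,-0.05],"jaw":0.0},{"dr":[0,0,0],"translation":[0.0385,-0.003,-0.05],"jaw":0.0},{"dr":[0,0,0],"translation":[0.0385,-0.003,-0.05],"jaw":0.0}]' | egrep 'tool|cont';python3 -m pendant '[{"dr":[0,0,0],"translation":[0,0,0],"jaw":0},{"dr":[0,0,0],"translation":[0,0,0],"jaw":0}]';python3 -c "
from h import *
im,ci=shot('wrist','w11')
to(.6143,-.0627,.0362,13.7)
cv2.imwrite('pics/w11c.png',cv2.resize(im[50:250,130:380,::-1],(750,600),interpolation=cv2.INTER_CUBIC))"
```

```text
tool_pos: [0.6123, -0.0631, 0.0628]
contact_force: [0.1, 0.3, -0.0]
time: 27.95
tool_pos: [0.6127, -0.063, 0.0632]
orientation: [-1.939, -2.471, 0.001]
contact_force: [0.7, -0.6, 0.1]
grip_width: 0.005
shift [[-0.0002, 0.0015, 0.0271], ([-0.0007, -0.0002, 0.0014], 'q6 -0.38'), ([0.0003, -0.0011, -3.1402], 'q6 -3.52')] q6 -0.38 yaw 13.8 p [ 0.6128 -0.0629  0.0633] t 28.0
```

View pics/w11c.png

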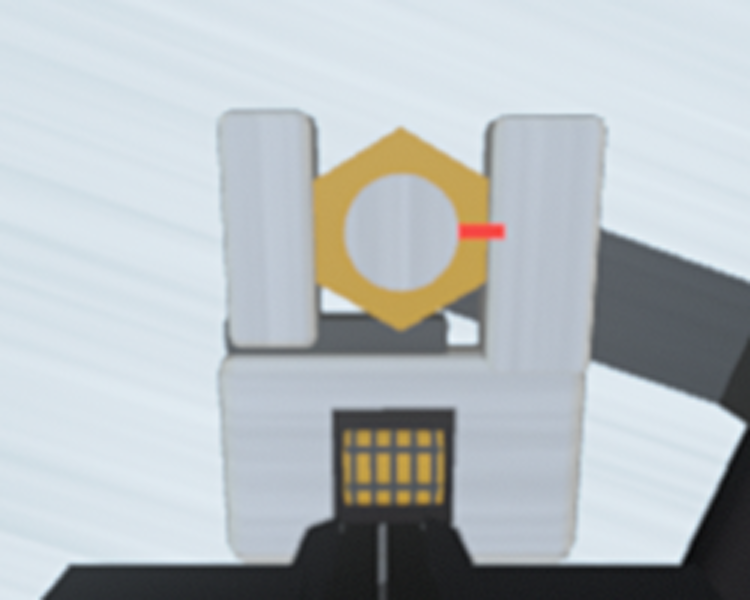

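```bash
python3 -m pendant '[{"dr":[0,0,0],"translation":[0,0.002,0.02],"jaw":0.0},{"dr":[0,0,0],"translation":[0,0.002,0.029],"jaw":0.0},{"dr":[0,0,0],"translation":[0,0.002,0.031],"jaw":0.0},{"dr":[0,0,0],"translation":[0,0.002,0.0325],"jaw":0.0},{"dr":[0,0,0],"translation":[0,0.002,0.0325],"jaw":0.0}]' | egrep 'tool|cont';python3 -m pendant '[{"dr":[0,0,0],"translation":[0,0,0.001],"jaw":0},{"dr":[0,0,0],"translation":[0,0,0.001],"jaw":0}]'| egrep 'tool|cont'
```

```text
tool_pos: [0.6146, -0.0621, 0.0316]
contact_force: [-0.4, 1.3, -0.1]
tool_pos: [0.6149, -0.0621, 0.0313]
contact_force: [-4.3, -0.2, 5.3]
```

```bash
python3 -m pendant '[{"dr":[0,0,0],"translation":[0.003,0,0.0],"jaw":0.0},{"dr":[0,0,0],"translation":[0.006,0,0],"jaw":0.0},{"dr":[0,0,0],"translation":[0.009,0,0],"jaw":0.0}]' | egrep 'tool|cont';python3 -m pendant '[{"dr":[0,0,0],"translation":[0.003,0,0.0],"jaw":0.0},{"dr":[0,0,0],"translation":[0.006,0,0],"jaw":0.0},{"dr":[0,0,0],"translation":[0.009,0,0],"jaw":0.0}]'| egrep 'tool|cont'; python3 -c "
from h import *
im,ci=shot('wrist','w12')"
```

```text
tool_pos: [0.6132, -0.0544, 0.0314]
contact_force: [-2.2, -5.7, 4.4]
tool_pos: [0.612, -0.0449, 0.0312]
contact_force: [1.9, -3.3, 2.8]
```

```bash
python3 -m pendant '[{"dr":[0,0,0],"translation":[0,0,-0.006],"jaw":0.0},{"dr":[0,0,0],"translation":[-0.018,0,-0.006],"jaw":0.0},{"dr":[0,0,0],"translation":[-0.018,0,-0.006],"jaw":0.0},{"dr":[0,0,0],"translation":[-0.018,0,0],"jaw":0.0},{"dr":[0,0,0],"translation":[-0.018,0,0.0005],"jaw":0.0},{"dr":[0,0,0],"translation":[-0.015,0,0.0005],"jaw":0.0},{"dr":[0,0,0],"translation":[-0.012,0,0.0005],"jaw":0.0},{"dr":[0,0,0],"translation":[-0.009,0,0.0005],"jaw":0.0}]' | egrep 'tool|cont';python3 -m pendant '[{"dr":[0,0,0],"translation":[0.003,0,0.0],"jaw":0.0},{"dr":[0,0,0],"translation":[0.006,0,0],"jaw":0.0},{"dr":[0,0,0],"translation":[0.009,0,0],"jaw":0.0}]'| egrep 'tool|cont';python3 -m pendant '[{"dr":[0,0,0],"translation":[0,0,-0.02],"jaw":0.0},{"dr":[0,0,0],"translation":[-0.02,0,-0.03],"jaw":0.0},{"dr":[0,0,0],"translation":[-0.02,0,-0.03],"jaw":0.0},{"dr":[0,0,0],"translation":[-0.02,0,-0.03],"jaw":0.0}]'| egrep 'tool|cont'; python3 -c "
from h import *
im,ci=shot('wrist','w12')
cv2.imwrite('pics/w12c.png',cv2.resize(im[50:250,130:380,::-1],(750,600),interpolation=cv2.INTER_CUBIC))"
```

```text
tool_pos: [0.6143, -0.0558, 0.0313]
contact_force: [0.5, -7.9, 6.3]
tool_pos: [0.6128, -0.0466, 0.0312]
contact_force: [2.5, -6.1, 6.0]
tool_pos: [0.6149, -0.0639, 0.059]
contact_force: [-0.7, 1.0, 0.6]
```

View pics/w12c.png

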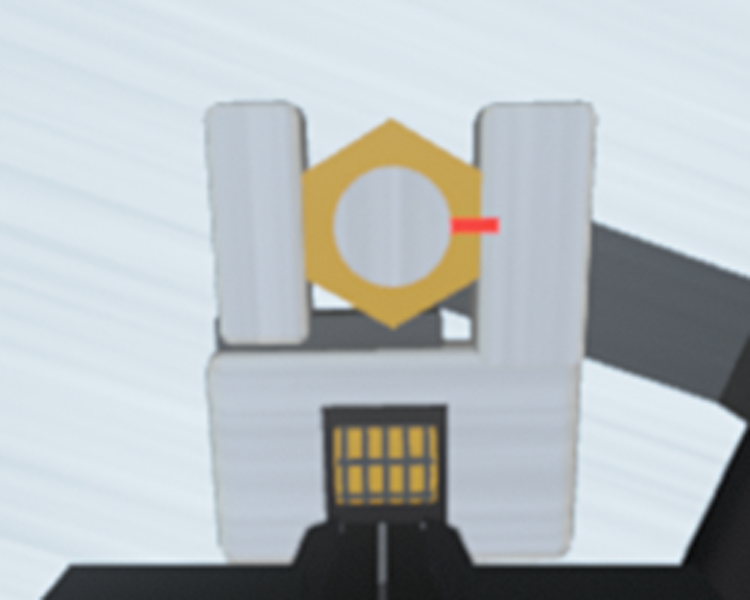

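```bash
python3 -c "
from h import *
to(.6255,-.1002,.013,13.7)"
```

```text
shift [[-0.0383, 0.0022, 0.0455], ([-0.0019, -0.0013, 0.0011], 'q6 -0.38'), ([0.002, -0.0029, -3.1405], 'q6 -3.52')] q6 -0.38 yaw 13.8 p [ 0.6143 -0.0635  0.0586] t 30.9
```

```bash
python3 -m pendant '[{"dr":[0,0,0],"translation":[-0.038,0.002,0],"jaw":0.05},{"dr":[0,0,0],"translation":[-0.038,0.002,0],"jaw":0.05},{"dr":[0,0,0],"translation":[-0.038,0.002,0.02],"jaw":0.05},{"dr":[0,0,0],"translation":[-0.038,0.002,0.038],"jaw":0.05},{"dr":[0,0,0],"translation":[-0.038,0.002,0.045],"jaw":0.05},{"dr":[0,0,0],"translation":[-0.038,0.002,0.045],"jaw":0.0},{"dr":[0,0,0],"translation":[-0.038,0.002,0.045],"jaw":0.0},{"dr":[0,0,0],"translation":[-0.038,0.002,0.045],"jaw":0.0},{"dr":[0,0,0],"translation":[-0.038,0.002,0.045],"jaw":0.0},{"dr":[0,0,0],"translation":[-0.038,0.002,0.045],"jaw":0.0}]' 40;python3 -m pendant '[{"dr":[0,0,0.05],"translation":[0,-0.005,0],"jaw":0.0},{"dr":[0,0,0.1],"translation":[0.0005,-0.01,0],"jaw":0.0},{"dr":[0,0,0.15],"translation":[0.001,-0.015,0],"jaw":0.0},{"dr":[0,0,0.2],"translation":[0.002,-0.02,0],"jaw":0.0}]'; python3 -c "
from h import *
p,M,o=tool();print(o['contact_force'],o['torque'],M.T@(np.array([.6018,-.003,.019])-p));to(.6255,-.1002,.013,13.7)"
```

```text
time: 31.9
tool_pos: [0.6265, -0.0999, 0.0149]
orientation: [-1.938, -2.472, -0.001]
contact_force: [0.4, 2.9, -3.6]
grip_width: 0.292
time: 32.3
tool_pos: [0.6067, -0.1029, 0.0151]
orientation: [2.178, 2.264, 0.001]
contact_force: [1.2, 2.2, -4.7]
grip_width: 0.29
[ 1.18134901  2.21006616 -4.66677937] [ 0.38279901 -0.41922123  0.00401085] [ 0.10001129 -0.00100873 -0.00390235]
shift [[0.002, 0.0189, 0.0021], ([0.0009, -0.0003, -0.2004], 'q6 -0.45'), ([-0.0005, -0.0014, 2.9412], 'q6 2.69')] q6 -0.25 yaw 2.2 p [ 0.6067 -0.1029  0.0151] t 32.3
```

```bash
python3 -m pendant '[{"dr":[0,0,0.06],"translation":[0,-0.006,0.001],"jaw":0.0},{"dr":[0,0,0.12],"translation":[0.0007,-0.012,0.001],"jaw":0.0},{"dr":[0,0,0.18],"translation":[0.0016,-0.0179,0.001],"jaw":0.0},{"dr":[0,0,0.24],"translation":[0.0029,-0.0238,0.001],"jaw":0.0},{"dr":[0,0,0.3],"translation":[0.0045,-0.0296,0.001],"jaw":0.0},{"dr":[0,0,0.36],"translation":[0.0064,-0.0352,0.001],"jaw":0.0},{"dr":[0,0,0.42],"translation":[0.0087,-0.0408,0.001],"jaw":0.0},{"dr":[0,0,0.48],"translation":[0.0113,-0.0462,0.001],"jaw":0.0},{"dr":[0,0,0.48],"translation":[0.0113,-0.0462,0.001],"jaw":0.0}]'; python3 -c "
from h import *
p,M,o=tool();print(M.T@o['contact_force'],o['torque'],M.T@(np.array([.6018,-.003,.019])-p));to(.6255,-.1002,.013,-30.1)"
```

```text
time: 33.2
tool_pos: [0.56, -0.0937, 0.0148]
orientation: [2.652, 1.684, 0.001]
contact_force: [-1.2, 2.0, 2.3]
grip_width: 0.291
[ 1.34953942 -1.9373215  -2.3061929 ] [ 0.34001469  0.15157638 -0.06405768] [ 0.09986518 -0.0007582  -0.00417379]
shift [[0.022, 0.062, 0.0019], ([0.0008, -0.0004, 0.0861], 'q6 0.32'), ([0.0006, 0.0013, -3.0555], 'q6 -2.83')] q6 0.23 yaw -25.2 p [ 0.56   -0.0937  0.0148] t 33.2
```

Now small steps to the stop, watching the moment about the nut.

```bash
for i in 1 2 3; do python3 -m pendant '[{"dr":[0,0,0.02],"translation":[0,-0.002,0],"jaw":0.0},{"dr":[0,0,0.04],"translation":[0,-0.004,0],"jaw":0.0},{"dr":[0,0,0.04],"translation":[0,-0.004,0],"jaw":0.0}]' >/dev/null; python3 -c "
from h import *
p,M,o=tool();print((M.T@o['contact_force']).round(2),(M.T@o['torque']).round(2),np.degrees(np.arctan2(M[1,1],M[0,1])))"; done
```

```text
[ 1.09 -0.12 -2.58] [-0.09  0.25 -0.23] -27.441225760488553
[ 2.04  2.4  -5.68] [-0.33  0.3  -0.29] -29.78440097868565
[ 0.87  3.78 -5.93] [-0.56  0.24 -0.32] -32.08720748092108
```

```bash
for i in 1 2; do python3 -m pendant '[{"dr":[0,0,0.015],"translation":[0,-0.002,0],"jaw":0.0},{"dr":[0,0,0.03],"translation":[0,-0.003,0],"jaw":0.0},{"dr":[0,0,0.03],"translation":[0,-0.003,0],"jaw":0.0}]' >/dev/null; python3 -c "
from h import *
p,M,o=tool();print((M.T@o['contact_force']).round(2),(M.T@o['torque']).round(2),np.degrees(np.arctan2(M[1,1],M[0,1])), M.T@(np.array([.6018,-.003,.019])-p))"; done
```

```text
[ 0.4   5.38 -5.48] [-0.71  0.01 -0.4 ] -33.78286118237157 [ 0.10017322 -0.00242414 -0.00422188]
[-0.72  4.98 -4.45] [-0.75 -0.02 -0.39] -35.50960897643648 [ 0.10028759 -0.0025531  -0.00424979]
```

```bash
cat >> h.py <<'E'
def mark(fn):
    im=cv2.imread('pics/'+fn+'.png').astype(int); ci=cam(fn); b,g,r=im[...,0],im[...,1],im[...,2]
    c=w2p(ci,[.602,-.003,.03])[0]; yy,xx=np.nonzero((r>180)&(g<100)&(b<100)&(r-g>110))
    k=np.hypot(xx-c[0],yy-c[1])<60; xx,yy=xx[k],yy[k]
    if len(xx)<3: print(fn,'none',len(xx)); return
    P=p2w(ci,np.c_[xx,yy],.031)[:,:2].mean(0); d=P-[.602,-.003]; print(fn,len(xx),P.round(4),'ang',np.degrees(np.arctan2(d[1],d[0])).round(1))
E
python3 -c "
from h import *
shot('wrist','w13')
for f in('w1','w5','w7','w12','w13'): mark(f)"
```

```text
w1 23 [0.6187 0.0008] ang 12.7
w5 39 [0.6189 0.001 ] ang 13.3
w7 63 [0.6185 0.0009] ang 13.4
w12 58 [0.6182 0.001 ] ang 13.9
w13 174 [ 0.6167 -0.0116] ang -30.3
```

The mark shows the nut turned 43.7° (0.763 rad), from about 0.235 to 1.0, so it is at its stop. I release, square up and regrip.

```bash
python3 -m pendant '[{"dr":[0,0,0],"translation":[0,0,0],"jaw":0.05},{"dr":[0,0,0],"translation":[0,0,0],"jaw":0.05},{"dr":[0,0,0],"translation":[0,0,0],"jaw":0.05}]' |grep cont; python3 -c "
from h import *
shot('wrist','w14'); mark('w14'); to(.5516,-.0895,.013,-30.1)"
```

```text
contact_force: [-0.4, 0.3, -0.2]
w14 187 [ 0.6167 -0.0116] ang -30.3
shift [[0.0014, 0.0105, -0.0005], ([-0.0035, 0.0012, -0.0943], 'q6 0.32'), ([0.0019, 0.0053, 3.0473], 'q6 3.47')] q6 0.42 yaw -35.5 p [ 0.5422 -0.0846  0.0126] t 35.1
```

```bash
python3 -m pendant '[{"dr":[0,0,-0.05],"translation":[0.0007,0.005,0],"jaw":0.06},{"dr":[0,0,-0.094],"translation":[0.0014,0.0105,0],"jaw":0.06},{"dr":[0,0,-0.094],"translation":[0.0014,0.0105,0],"jaw":0.06},{"dr":[0,0,-0.094],"translation":[0.0014,0.0105,0],"jaw":0.0},{"dr":[0,0,-0.094],"translation":[0.0014,0.0105,0],"jaw":0.0},{"dr":[0,0,-0.094],"translation":[0.0014,0.0105,0],"jaw":0.0},{"dr":[0,0,-0.094],"translation":[0.0014,0.0105,0],"jaw":0.0},{"dr":[0,0,-0.094],"translation":[0.0014,0.0105,0],"jaw":0.0}]' 50; for i in 1 2; do python3 -m pendant '[{"dr":[0,0,0],"translation":[0,0,-0.002],"jaw":0.0},{"dr":[0,0,0],"translation":[0,0,-0.004],"jaw":0.0},{"dr":[0,0,0],"translation":[0,0,-0.004],"jaw":0.0}]'|egrep 'tool|cont';done; python3 -c "
from h import *
shot('wrist','w15'); mark('w15')"
```

```text
time: 35.9
tool_pos: [0.5527, -0.0898, 0.0134]
orientation: [-2.721, -1.568, 0.002]
contact_force: [-1.5, -0.0, -2.2]
grip_width: 0.289
tool_pos: [0.5533, -0.09, 0.0177]
contact_force: [-1.1, 0.7, -4.5]
tool_pos: [0.5534, -0.09, 0.022]
contact_force: [-1.0, 0.3, -5.1]
w15 116 [ 0.6154 -0.0108] ang -30.2
```

```bash
python3 -m pendant '[{"dr":[0,0,0],"translation":[0,0,-0.004],"jaw":0.0},{"dr":[0,0,0],"translation":[0,0,-0.01],"jaw":0.0},{"dr":[0,0,0],"translation":[0,0,-0.016],"jaw":0.0},{"dr":[0,0,0],"translation":[0,0,-0.024],"jaw":0.0},{"dr":[0,0,0],"translation":[0,0,-0.04],"jaw":0.0},{"dr":[0,0,0],"translation":[0,0,-0.07],"jaw":0.0},{"dr":[0,0,0],"translation":[0,0,-0.1],"jaw":0.0},{"dr":[0,0,0],"translation":[0,0,-0.1],"jaw":0.0}]'; python3 -c "
from h import *
shot('wrist','w16'); mark('w16'); to(.4672,-.3503,.12,-86.6)"
```

```text
time: 37.35
tool_pos: [0.558, -0.0909, 0.1277]
orientation: [2.715, 1.565, 0.013]
contact_force: [1.7, 0.1, -3.2]
grip_width: 0.287
w16 39 [ 0.6168 -0.0117] ang -30.4
shift [[-0.2694, 0.0531, 0.0047], ([0.0052, -0.0055, 0.9864], 'q6 1.31'), ([0.0065, 0.0061, -2.1552], 'q6 -1.84')] q6 0.32 yaw -30.1 p [ 0.5562 -0.0906  0.125 ] t 37.4
```

```bash
python3 -m pendant '[{"dr":[0,0,0.12],"translation":[-0.026,0.01,0],"jaw":0.0},{"dr":[0,0,0.24],"translation":[-0.052,0.02,0],"jaw":0.0},{"dr":[0,0,0.36],"translation":[-0.078,0.03,0],"jaw":0.0},{"dr":[0,0,0.48],"translation":[-0.104,0.04,0],"jaw":0.0},{"dr":[0,0,0.6],"translation":[-0.13,0.05,0],"jaw":0.0},{"dr":[0,0,0.72],"translation":[-0.156,0.06,0],"jaw":0.0},{"dr":[0,0,0.84],"translation":[-0.182,0.07,0],"jaw":0.0},{"dr":[0,0,0.96],"translation":[-0.208,0.08,0],"jaw":0.0},{"dr":[0,0,1.08],"translation":[-0.234,0.09,0],"jaw":0.0},{"dr":[0,0,1.18],"translation":[-0.241,0.0946,0],"jaw":0.0}]' |grep grip;python3 -m pendant '[{"dr":[0,0,0],"translation":[0,0,0],"jaw":0.0},{"dr":[0,0,0],"translation":[0,0,0],"jaw":0.0},{"dr":[0,0,0],"translation":[0,0,0],"jaw":0.0}]'; python3 -c "
from h import *
im,ci=shot('wrist','w17'); to(.5173,-.3464,.008,-97.8)
a=shot('top','top4')[0][:,:,::-1]
cv2.imwrite('pics/w17c.png',np.vstack([im[:,:,::-1],a[100:310]]))"
```

```text
grip_width: 0.286
time: 38.7
tool_pos: [0.5141, -0.3447, 0.1206]
orientation: [-3.133, 0.207, 0.003]
contact_force: [-0.5, 0.5, -5.7]
grip_width: 0.29
shift [[0.0033, 0.0014, 0.1129], ([-0.0009, 0.0014, 0.0042], 'q6 1.08'), ([-0.0021, -0.0015, -3.1374], 'q6 -2.07')] q6 1.07 yaw -97.6 p [ 0.5143 -0.3447  0.1209] t 38.75
```

```bash
python3 -m pendant '[{"dr":[0,0,0],"translation":[0.003,0.001,0.03],"jaw":0.0},{"dr":[0,0,0],"translation":[0.003,0.001,0.065],"jaw":0.0},{"dr":[0,0,0],"translation":[0.003,0.001,0.09],"jaw":0.0},{"dr":[0,0,0],"translation":[0.003,0.001,0.1],"jaw":0.0},{"dr":[0,0,0],"translation":[0.003,0.001,0.106],"jaw":0.0},{"dr":[0,0,0],"translation":[0.003,0.001,0.109],"jaw":0.0},{"dr":[0,0,0],"translation":[0.003,0.001,0.109],"jaw":0.0}]'|egrep 'tool|cont';for i in 1 2 3; do python3 -m pendant '[{"dr":[0,0,0],"translation":[0,0,0.001],"jaw":0.0},{"dr":[0,0,0],"translation":[0,0,0.001],"jaw":0.0}]'|egrep 'tool|cont';done
```

```text
tool_pos: [0.5184, -0.3478, 0.0139]
contact_force: [-0.3, -0.8, -4.3]
tool_pos: [0.5182, -0.3479, 0.013]
contact_force: [-0.0, -0.1, -5.1]
tool_pos: [0.5176, -0.3475, 0.0111]
contact_force: [-0.3, 0.8, -5.2]
tool_pos: [0.5173, -0.3473, 0.0097]
contact_force: [-0.3, -0.8, -3.7]
```

```bash
for i in 1 2; do python3 -m pendant '[{"dr":[0,0,0],"translation":[0,0,0.001],"jaw":0.0},{"dr":[0,0,0],"translation":[0,0,0.001],"jaw":0.0}]'|egrep 'tool|cont';done;python3 -m pendant '[{"dr":[0,0,0],"translation":[0,0,0],"jaw":0.05},{"dr":[0,0,0],"translation":[0,0,0],"jaw":0.05},{"dr":[0,0,0],"translation":[0,0,0],"jaw":0.05},{"dr":[0,0,0],"translation":[0,0,0],"jaw":0.05},{"dr":[0,0,0],"translation":[0,0,-0.03],"jaw":0.05},{"dr":[0,0,0],"translation":[0,0,-0.08],"jaw":0.05},{"dr":[0,0,0],"translation":[0,0,-0.13],"jaw":0.05},{"dr":[0,0,0],"translation":[-0.05,0,-0.18],"jaw":0.05},{"dr":[0,0,0],"translation":[-0.07,0,-0.2],"jaw":0.05},{"dr":[0,0,0],"translation":[-0.07,0,-0.2],"jaw":0.05}]'
python3 -c "
from h import *
im,ci=shot('wrist','w18'); a=shot('top','top5')[0][:,:,::-1]; s=shot('scene','sc5')[0][:,:,::-1]
mark('w18')
c=np.zeros((600,800,3),np.uint8); c[:288,:384]=cv2.resize(im[:,:,::-1],(384,288)); c[:288,400:784]=cv2.resize(s,(384,288)); t=cv2.resize(a[95:300,50:450],(590,302)); c[295:597,:590]=t
cv2.imwrite('pics/w18c.png',c)"
```

```text
tool_pos: [0.5174, -0.3474, 0.0093]
contact_force: [-3.0, 1.0, 0.4]
tool_pos: [0.5175, -0.3474, 0.0093]
contact_force: [-4.9, 3.4, 7.0]
time: 41.5
tool_pos: [0.4481, -0.3397, 0.2141]
orientation: [3.128, -0.212, 0.011]
contact_force: [1.1, -1.1, 0.5]
grip_width: 0.567
w18 none 0
```

View pics/w18c.png

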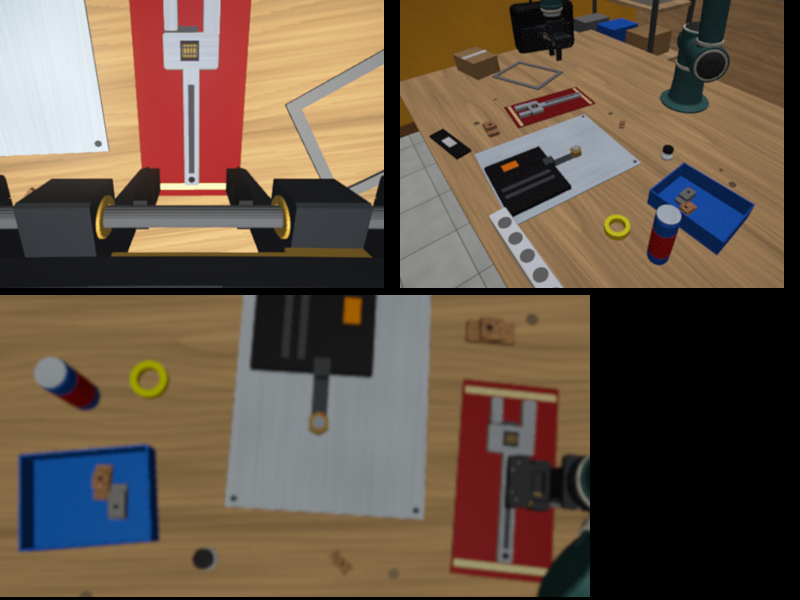

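All good: both scraps are in the bin, the wrench lies flat and fully on the mat, and the bystanders are unmoved.

```bash
python3 -c "
from cell import hand_in; print(hand_in())"
```

```text
the job is handed in; nothing more can be done
None
```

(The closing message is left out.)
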